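# Fit the fixtures to the measuring stage

## Task

Switch the stage drive off at its isolator before any fixture goes on. Then fit every keyhole plate that is lying on the bench to the pad with the matching screw spacing: open the clamp at the end of that pad, bring the plate flat down over both screw heads and along until it is fully home under them, and shut the clamp over it. With all plates home and all three clamps shut, switch the drive back on, and leave the other things on the bench where they are.

Things in the scene. Friction and masses are not known exactly. Their poses are not given: they have to be found in the camera images.
- stage: motor-driven measuring stage, fixed to the table: white table 258 (x, from -140 to +118) x 320 (y), top face 50 mm above the bench, on a black base; origin: centre of its underside. It is turned at most 0.15 rad from the bench.
- isolator (a joint): over-centre handle of the stage-drive isolator; 0 = OFF (leans towards the robot, the box's -x), 1.1 rad = ON (leans away, the box's +x), upright at 0.55. It drops by its own weight to whichever end is nearer, so push it past upright (1 to 2 N at the paddle). Starts ON.
- isolator_box: grey isolator box 80 (x) x 60 (y) x 45 high on the bench, fixed; origin: centre of its underside; the handle's hinge runs along its y axis, above the origin at 48 mm height. Turned at most 0.5 rad.
- isolator_tip (a point): top end of the isolator handle, 72 mm from the hinge; the top 30 mm is a black paddle 34 wide (y) and 14 thick, on a steel stem 12 x 16
- plate_short: loose, may be absent: short keyhole plate 120 (x) x 62 (y -22 to +40) x 5 mm, 340 g; origin: underside, below a V-block 44 long (x), 42 high; grip it by this block, y -16 to +16, flat sided. Keyholes at x = +-35: entry 24 wide at y = +20, slot 13 wide to y = -6.5. Goes over the heads with its origin 20 short of the pad's, then slides 20 along its own +y to the stop. Starts flat, yaw within 0.25.
- pad_short: fixed steel pad (short) on the stage, 120 (x) x 90 (y) x 6 mm, origin: centre of its underside. Screws at x = +-35, y = 0: shank 9 dia; head 18 dia, bevelled, 14 to 20 above the underside. Takes the plate with the same 70 mm spacing. Yaw as the stage; the three pads stand 100 apart along the stage's y, in any order.
- clamp_short (a joint): over-centre clamp at the robot-side (-x) end of the short pad: hinge along y at x = -88, y = 0, 18 mm above the pad's underside; handle 65 long, its top 26 a black rubber grip 28 wide (y), 12 thick. 1.0 = SHUT (leans to +x, toe over the plate's end; blocks a plate from above), 0 = OPEN (leans to -x), upright at 0.5; drops to the nearer end by its own weight (push about 1 N). Starts shut.
- plate_mid: loose, may be absent: mid keyhole plate 140 (x) x 62 (y -22 to +40) x 5 mm, 400 g; origin: underside, below a plain riser 56 long (x), 42 high with a round button on top; grip it by this block, y -16 to +16, flat sided. Keyholes at x = +-45: entry 24 wide at y = +20, slot 13 wide to y = -6.5. Goes over the heads with its origin 20 short of the pad's, then slides 20 along its own +y to the stop. Starts flat, yaw within 0.25.
- pad_mid: fixed steel pad (mid) on the stage, 140 (x) x 90 (y) x 6 mm, origin: centre of its underside. Screws at x = +-45, y = 0: shank 9 dia; head 18 dia, bevelled, 14 to 20 above the underside. Takes the plate with the same 90 mm spacing. Yaw as the stage; the three pads stand 100 apart along the stage's y, in any order.
- clamp_mid (a joint): over-centre clamp at the robot-side (-x) end of the mid pad: hinge along y at x = -98, y = 0, 18 mm above the pad's underside; handle 65 long, its top 26 a black rubber grip 28 wide (y), 12 thick. 1.0 = SHUT (leans to +x, toe over the plate's end; blocks a plate from above), 0 = OPEN (leans to -x), upright at 0.5; drops to the nearer end by its own weight (push about 1 N). Starts shut.
- plate_long: loose, may be absent: long keyhole plate 160 (x) x 62 (y -22 to +40) x 5 mm, 460 g; origin: underside, below a stop fence 72 long (x), 38 high plus an 8 ridge at +y; grip it by this block, y -16 to +16, flat sided. Keyholes at x = +-55: entry 24 wide at y = +20, slot 13 wide to y = -6.5. Goes over the heads with its origin 20 short of the pad's, then slides 20 along its own +y to the stop. Starts flat, yaw within 0.25.
- pad_long: fixed steel pad (long) on the stage, 160 (x) x 90 (y) x 6 mm, origin: centre of its underside. Screws at x = +-55, y = 0: shank 9 dia; head 18 dia, bevelled, 14 to 20 above the underside. Takes the plate with the same 110 mm spacing. Yaw as the stage; the three pads stand 100 apart along the stage's y, in any order.
- clamp_long (a joint): over-centre clamp at the robot-side (-x) end of the long pad: hinge along y at x = -108, y = 0, 18 mm above the pad's underside; handle 65 long, its top 26 a black rubber grip 28 wide (y), 12 thick. 1.0 = SHUT (leans to +x, toe over the plate's end; blocks a plate from above), 0 = OPEN (leans to -x), upright at 0.5; drops to the nearer end by its own weight (push about 1 N). Starts shut.
- cleaner: bystander, to be left alone: closed white plastic bottle, 48 dia x 130 high (mm); origin: under or at its middle
- gauge_case: bystander, to be left alone: closed wooden case, 70 x 120 x 35 (mm); origin: under or at its middle
- loupe: bystander, to be left alone: small black stepped magnifier, 42 dia x 34 high (mm); origin: under or at its middle
- driver: bystander, to be left alone: screwdriver lying down, about 200 long (mm); origin: under or at its middle
- brush: bystander, to be left alone: lens brush lying down, about 200 long (mm); origin: under or at its middle
- angle_block: bystander, to be left alone: dark steel angle block, 50 x 60 x 54 high (mm); origin: under or at its middle
- setting_ring: bystander, to be left alone: steel ring, 28 dia x 14 high, standing on the stage beyond the far ends of the pads (mm); origin: under or at its middle
There are look-alikes about, which are no part of the job. Leave any blue look-alike of the plate_long alone. What is shaped like the plate_short but purple is not meant.

How it is judged:
On the way, in this order (a step that is already met when the one before it is completed fails the run):
1. the drive isolator is off while no plate is on its pad yet (value of joint isolator below 0.2 rad and horizontal distance between plate_short and pad_short above 0.07 m and horizontal distance between plate_mid and pad_mid above 0.07 m and horizontal distance between plate_long and pad_long above 0.07 m), for 0.2 s.
2. every plate present is fully home under its screws and all three clamps are shut, the isolator still off (value of joint isolator below 0.2 rad and value of joint each of clamp_short, clamp_mid, clamp_long above 0.8 rad and horizontal distance between plate_short and pad_short below 0.006 m and z of plate_short in the frame of pad_short below 0.0095 m and angle between the x axis of plate_short and the x axis of pad_short, either way round below 0.1 rad and horizontal distance between plate_mid and pad_mid below 0.006 m and z of plate_mid in the frame of pad_mid below 0.0095 m and angle between the x axis of plate_mid and the x axis of pad_mid, either way round below 0.1 rad and horizontal distance between plate_long and pad_long below 0.006 m and z of plate_long in the frame of pad_long below 0.0095 m and angle between the x axis of plate_long and the x axis of pad_long, either way round below 0.1 rad), for 0.2 s.
3. the isolator is on again (value of joint isolator above 0.9 rad), for 0.2 s.
At the end, for the whole second after the job is handed in: Every plate present is at rest, flat under both screw heads (within 3.5 mm of the pad's top), its origin within 6 mm of the pad's horizontally, parallel to it within 0.1 rad (either way round); all three clamps shut (above 0.8 rad); isolator on (above 0.9 rad) (value of joint isolator above 0.9 rad and value of joint each of clamp_short, clamp_mid, clamp_long above 0.8 rad and horizontal distance between plate_short and pad_short below 0.006 m and z of plate_short in the frame of pad_short below 0.0095 m and angle between the x axis of plate_short and the x axis of pad_short, either way round below 0.1 rad and horizontal distance between plate_mid and pad_mid below 0.006 m and z of plate_mid in the frame of pad_mid below 0.0095 m and angle between the x axis of plate_mid and the x axis of pad_mid, either way round below 0.1 rad and horizontal distance between plate_long and pad_long below 0.006 m and z of plate_long in the frame of pad_long below 0.0095 m and angle between the x axis of plate_long and the x axis of pad_long, either way round below 0.1 rad and linear speed of each of plate_short, plate_mid, plate_long below 0.02 m/s); the robot touches nothing.
It fails at once if a bystander is moved by more than 40 mm (distance of any of cleaner, gauge_case, loupe, driver, brush, angle_block, setting_ring from where it was at the start of the episode above 0.04 m).
Of plate_short, plate_mid, plate_long only 2 to 3 are there at a start; the rules pass over those that are not, and their reading is None.
At some moment in a run one of plate_short, plate_mid, plate_long may be knocked a few centimetres aside while the robot is not near it.
Once in a run the grip may slacken for a moment while it holds something.
It also fails if it takes over 210 s, if anything falls off the work surface, if the arm or the gripper's body presses on something with over 40 N, if the wrist force passes 120 N, or if a joint passes its speed limit or range.

## Robot

A 7-joint arm with a two-finger parallel gripper is mounted at the origin on the work surface. World frame = base frame: x ahead of the robot, y to its left, z up, the work surface at z = 0. Lengths are in m, angles in rad, forces in N, time in s.
With the tool pointing down it reaches from about 0.4 to 0.875 m from the base axis. Payload 4.4 kg.
Tool frame: the origin (TCP) lies midway between the tips of the shut fingers; the grasp point (between the pads) lies 19 mm behind it; z points along the fingers, x is the direction in which the jaws open and shut, and the axes are right-handed (so a half turn about z gives the same grasp; the last joint's range is limited). The gripper opens to 85 mm and grips with 20 to 120 N. Pads are 22 mm wide; open, the fingers measure 114 mm over their backs; the gripper's body (76 mm by 85 mm) begins 54 mm behind the grasp point. The pads swing forward as they close: fully open they stand 13 mm farther back than shut.
Start: joints at [-1.285, 0.628, 0.038, 1.517, -0.027, 0.996, -0.02], TCP at [0.224, 0.61, 0.231] pointing down, gripper open.
Joint ranges: [-3.06, 3.06], [-0.37, 2.12], [-1.25, 1.32], [0.18, 2.47], [-1.1, 4.24], [0.23, 1.98], [-2.94, 2.94]. Speed limits (rad/s): [2.57, 2.57, 3.14, 3.14, 3.14, 3.14, 3.14].

## Interface

Orientations are given as a unit quaternion [x, y, z, w].
In Python, from cell import env gives the robot as it stands. The module is installed in compiled form; this text tells all that it offers.
- The arm moves only by the tool play_rows, never from a script. Its arguments are lists of equal length, an entry for each row: "translation": the shift along the tool's x, y, z scaled (see below), a list of three; "twist": the turn about the tool's z scaled (see below). A call has 1 to 12 rows; each row is the pose to reach, as a shift and turn from the pose measured when the call began, along the tool's axes at that moment; what a row does not reach only later rows make up. The controller multiplies each number of a shift by 0.1 m and each number of a turn by pi/2 rad. A row lasts 1/12 s, in which the tool goes at most 41.7 mm and 7.16 degrees, less where a joint would pass 70% of its speed; a pose out of reach is approached as far as the arm can. A call with a number of a shift or a turn outside -1 to 1 is refused whole. A call with a gripper value outside its range is refused whole. "jaw" is the closure, from 0 (fully open) to 1 (shut), set as the call begins (left out, the last holds). The fingers move at their own pace and stop on an object; "grip_force" is the grip in N (left out, the last holds). Time passes only in rows, so rows that repeat a pose let the fingers close. It gives the time, the measured TCP pose, the force and the opening at its end, in the units of the state.
- env.state(): the state, without advancing time (a new reading comes with each control period).
- env.camera(name): name is "side" or "top"; returns (picture, depth): 420x560x3 uint8, red, green, blue; 420x560 float32, m along the optical axis (not along the pixel's ray), 0 where there is no reading.
- env.camera_model(name): a dict with "fov_y" (degrees; the focal length in pixels is half the picture's height over the tangent of half this angle, whatever the lens; pixels are square), "cx", "cy" (the principal point, pixels), "camera_from_world" (4x4, takes a point from world to camera coordinates). Camera axes: x right, y down, z forward; pixel columns grow to the right and rows downward; lengths in m; the calibration is good to about 2 mm. A picture is of the moment at which its call begins. camera_model takes no time and is no camera call.
- env.sign_off(): hands the job in, once; it reports no verdict.
The state is a dict: "time": time; "joints": joint angles; "dq": joint speeds; "tau": joint torques, N m; "tool_pos": TCP position; "eef_rot": TCP orientation; "contact_force": force on the tool from outside, world axes, zero at the start; "wrist_torque": the same for the moment, N m; "gripper_width": finger opening in m.
Only numpy, scipy, OpenCV 4.12 (cv2) and the standard library are available. Lean on these libraries where they do the work, as an engineer would, in place of code of your own. Each camera call takes 0.05 s, during which the arm holds its last target. There are 200 camera calls.

## Working session

There is one attempt and no reset: what is moved stays moved. The work goes in short steps, Python scripts to look and compute and a tool call to move; the robot and the scene stay as the last step left them, time stands still between calls to the robot, and variables do not carry over. Pictures are saved under pics/ and viewed, about 12 in all and at most 16, crops included, and the job is handed in when it is done.

Besides the shell and the picture viewer there is one more tool, called after ">>>" as name([rows], argument=value, ...), one row to a line, values as JSON. play_rows: Moves the arm, as the interface text tells. Its arguments: {"type":"object","properties":{"translation":{"type":"array"},"twist":{"type":"array"},"jaw":{"type":"number"},"grip_force":{"type":"number"}},"required":["translation","twist"]}

```bash
mkdir -p pics; cat > h.py <<'E'
from cell import env
import numpy as np, cv2
def snap(n,tag):
    p,d=env.camera(n); cv2.imwrite(f'pics/{tag}.png',p[:,:,::-1]); np.savez(f'pics/{tag}.npz',p=p,d=d); return p,d
def model(n):
    m=env.camera_model(n); f=210/np.tan(np.radians(m['fov_y'])/2); return f,m['cx'],m['cy'],np.array(m['camera_from_world'])
def world(n,d):
    f,cx,cy,T=model(n); v,u=np.mgrid[0:420,0:560]; P=np.stack([(u-cx)/f*d,(v-cy)/f*d,d,np.ones_like(d)],-1)
    return (P@np.linalg.inv(T).T)[...,:3]
def ray(n,u,v,z):
    f,cx,cy,T=model(n); I=np.linalg.inv(T); r=I[:3,:3]@[(u-cx)/f,(v-cy)/f,1]; o=I[:3,3]; return o+r*(z-o[2])/r[2]
def proj(n,P):
    f,cx,cy,T=model(n); c=T[:3,:3]@np.array(P)+T[:3,3]; return c[0]/c[2]*f+cx,c[1]/c[2]*f+cy
E
python3 - <<'E'
from h import *
print(env.state())
for n in('top','side'):
    snap(n,n+'0'); print(n,model(n))
a=cv2.imread('pics/top0.png');cv2.imwrite('pics/top0b.png',cv2.resize(a,(800,600)))
a=cv2.imread('pics/side0.png');cv2.imwrite('pics/side0b.png',cv2.resize(a,(800,600)))
E
```

```text
{'time': 0.0, 'joints': array([-1.2847982 ,  0.62934915,  0.03845331,  1.51838879, -0.02702094,
        0.9962924 , -0.02001474]), 'dq': array([-0.0015062 , -0.00049532, -0.00081793,  0.00087255, -0.00065053,
       -0.00239037,  0.0006314 ]), 'tau': array([-4.61470972e-04, -5.63397825e+01,  1.22626137e+00, -1.93452519e+01,
        1.11175634e-02,  1.05503705e-02, -5.57857632e-06]), 'tool_pos': array([0.2237361 , 0.60960382, 0.23038069]), 'eef_rot': array([ 8.19944735e-01,  5.72441884e-01, -7.82581395e-04,  5.55565731e-04]), 'contact_force': array([ 0.43995426,  0.47446383, -0.10009978]), 'wrist_torque': array([-0.02714387, -0.01423319, -0.00794802]), 'gripper_width': 0.08530040079397631}
top (np.float64(537.3149594217331), 282.4242069346906, 213.51472354298843, array([[-0.01842672, -0.99973835,  0.013553  , -0.15443117],
       [-0.99711256,  0.01737618, -0.07392296,  0.57803371],
       [ 0.07366812, -0.01487602, -0.99717186,  1.83266324],
       [ 0.        ,  0.        ,  0.        ,  1.        ]]))
side (np.float64(426.24252878309284), 276.24801487840404, 212.5183109127499, array([[-0.9987028 , -0.04809288, -0.01672723,  0.54703436],
       [-0.02109391,  0.68976019, -0.72373056,  0.18292958],
       [ 0.04634406, -0.72243889, -0.6898799 ,  1.18926175],
       [ 0.        ,  0.        ,  0.        ,  1.        ]]))
```

View pics/top0b.png

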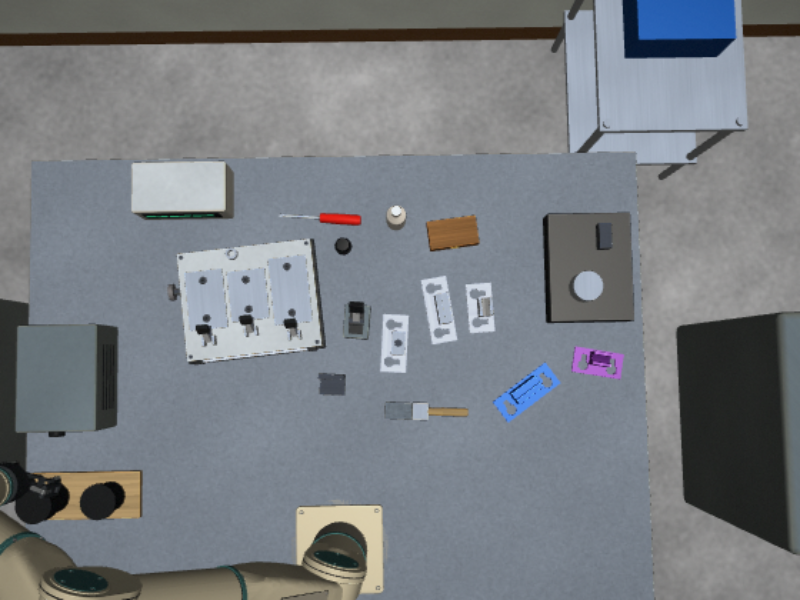

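View pics/side0b.png

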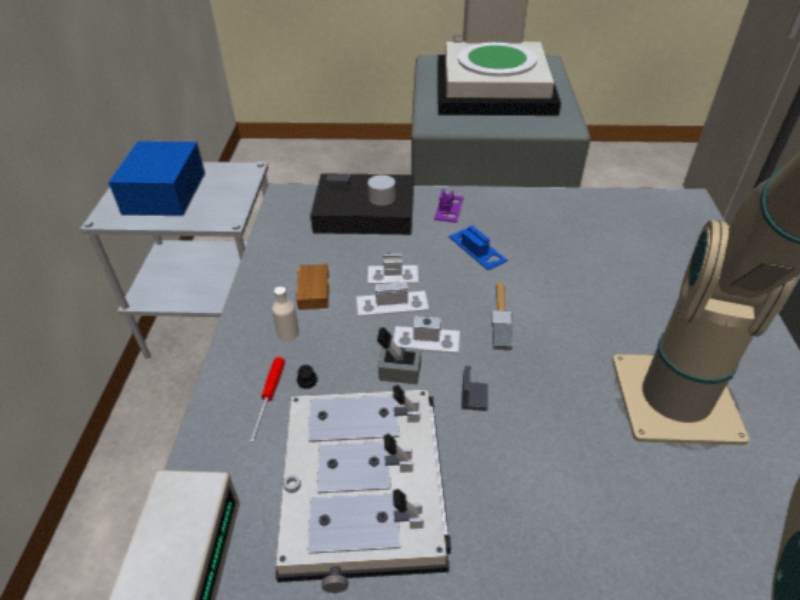

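The scene shows mid, long and short plates, all silver, near (395,343), (438,310) and (481,307) in the top view. The blue and purple look-alikes are at the right. The stage carries the pads mid, short, long from left to right, and the isolator is at (357,318).

```bash
python3 - <<'E'
from h import *
a=cv2.imread('pics/top0.png')
c1=cv2.resize(a[160:260,115:235],None,fx=5,fy=5,interpolation=cv2.INTER_CUBIC)
c2=cv2.resize(a[185:270,230:355],None,fx=5,fy=5,interpolation=cv2.INTER_CUBIC)
b=cv2.imread('pics/side0.png')
c3=cv2.resize(b[265:410,190:320],None,fx=4,fy=4,interpolation=cv2.INTER_CUBIC)
cv2.imwrite('pics/c1.png',c1);cv2.imwrite('pics/c2.png',c2);
W=np.zeros((600,800,3),np.uint8)
W[0:300,0:375]=cv2.resize(a[160:260,110:235],(375,300),interpolation=2)
W[300:555,0:375]=cv2.resize(a[185:270,230:355],(375,255),interpolation=2)
W[0:435,380:770]=cv2.resize(b[265:410,190:320],(390,435),interpolation=2)
W[435:600,380:800]=cv2.resize(b[170:225,240:380],(420,165),interpolation=2)
cv2.imwrite('pics/m1.png',W)
p,d=[np.load('pics/top0.npz')[k] for k in 'pd']; X=world('top',d)
for name,(r0,r1,c0,c1) in dict(stage=(160,260,115,235),plates=(185,270,260,355)).items():
    Z=X[r0:r1,c0:c1,2]; print(name,np.histogram(Z,bins=np.arange(-.01,.14,.005))[0])
hsv=cv2.cvtColor(p,cv2.COLOR_RGB2HSV)
# plates: white, flat low
m=((X[...,2]>0.0015)&(X[...,2]<0.06)&(hsv[...,1]<60)).astype(np.uint8); m[:185]=0;m[270:]=0;m[:,:263]=0;m[:,355:]=0
n,l,s,c=cv2.connectedComponentsWithStats(m)
for i in range(1,n):
    if s[i,4]<80: continue
    q=X[l==i]; t=q[q[:,2]>.03]; low=q[q[:,2]<.012]
    print('plate',s[i],'rect',cv2.minAreaRect((q[:,:2]*1000).astype(np.float32)),'blocktop',cv2.minAreaRect((t[:,:2]*1000).astype(np.float32)) if len(t)>5 else 0,np.median(low[:,2]))
# stage
m=((abs(X[...,2]-.053)<.008)&(hsv[...,2]>110)).astype(np.uint8); m[:160]=0;m[260:]=0;m[:,:115]=0;m[:,235:]=0
print('stage',cv2.minAreaRect((X[m>0][:,:2]*1000).astype(np.float32)))
# dark spots
g=p.max(2); dk=((g<90)&(X[...,2]>.055)).astype(np.uint8); dk[:160]=0;dk[260:]=0;dk[:,:115]=0;dk[:,235:]=0
n,l,s,c=cv2.connectedComponentsWithStats(dk)
for i in range(1,n):
    if s[i,4]>5: print('dark',s[i],c[i],ray('top',*c[i],.07).round(4), np.median(X[l==i],axis=0).round(3))
E
```

```text
stage [ 638 1593 1419  509  108   68   44   22   40  150  605 1775 2187 1593
  563  144  110   41   18   16    7   12   15   12   32   35   46   33
   10    0]
plates [ 884 2496 2532 1235  239   34   10   23   33   58  129  146   75   21
    1    0    0    0    0    0    0    0    0    0    0    0    0    0
    0    0]
plate [ 263  187   92   83 2521] rect ((525.9261474609375, -246.14337158203125), (260.3245544433594, 326.3360900878906), 5.769527435302734) blocktop ((545.964111328125, -244.50411987304688), (99.12283325195312, 271.29522705078125), 23.201677322387695) 0.004842579807759928
plate [307 246  20  15  86] rect ((437.1208190917969, -280.1923828125), (65.63168334960938, 48.496726989746094), 88.97689056396484) blocktop 0 0.0047652676108589365
stage ((589.6746826171875, 217.83775329589844), (264.061279296875, 350.3013916015625), 5.6581597328186035)
dark [199 184   4   5  17] [200.41176471 186.11764706] [0.669  0.1106 0.07  ] [0.669 0.112 0.07 ]
dark [140 194   4   5  16] [141.5 196. ] [0.6389 0.3083 0.07  ] [0.639 0.308 0.071]
dark [169 194   5   4  17] [171.35294118 195.47058824] [0.639  0.2083 0.07  ] [0.64  0.209 0.068]
dark [172 214   4   5  16] [173.5 216. ] [0.5697 0.2013 0.07  ] [0.57  0.201 0.071]
dark [202 217   5   4  15] [203.86666667 218.46666667] [0.5596 0.0998 0.07  ] [0.561 0.1   0.067]
dark [142 221   5   4  17] [144.11764706 222.41176471] [0.5499 0.2995 0.07  ] [0.551 0.299 0.069]
dark [167 220  11  11  61] [172.3442623  223.91803279] [0.5431 0.2053 0.07  ] [0.54  0.195 0.119]
dark [199 223   9   9  59] [203.25423729 226.25423729] [0.5335 0.102  0.07  ] [0.531 0.096 0.12 ]
dark [137 227  11  11  69] [142.49275362 230.52173913] [0.5228 0.3049 0.07  ] [0.522 0.294 0.119]
```

View pics/m1.png

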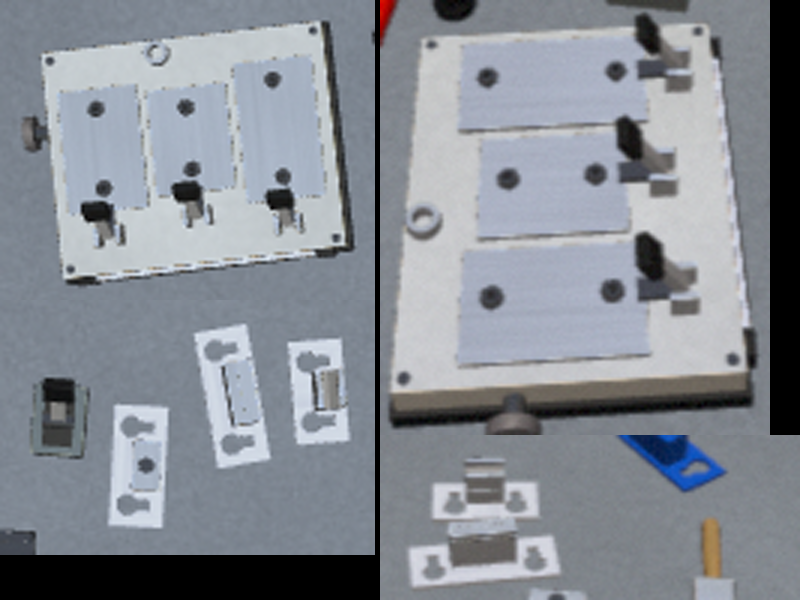

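Montage: the pads are mid, short, long from left to right (high y to low y). Screw spacings come out at 90, 70 and 110 mm with yaw about 0.098, and all clamps are shut. The plates have their entries towards +y.

```bash
cat >> h.py <<'E'
PADS=dict(long=(.6143,.1052),short=(.6044,.2048),mid=(.5944,.3039)); YAW=.0985
DIM=dict(short=(120,62),mid=(140,62),long=(160,62))
def plates(p,z=0.005,box=(180,275,255,360),thr=205):
    g=(p.min(2)>thr).astype(np.uint8); r0,r1,c0,c1=box; M=np.zeros_like(g); M[r0:r1,c0:c1]=g[r0:r1,c0:c1]
    out=[]
    for c in cv2.findContours(M,cv2.RETR_EXTERNAL,cv2.CHAIN_APPROX_NONE)[0]:
        if cv2.contourArea(c)<150: continue
        q=np.array([ray('top',u,v,z)[:2]*1000 for u,v in c[:,0]],np.float32)
        (cx,cy),(w,h),a=cv2.minAreaRect(q)
        if w<h: w,h,a=h,w,a+90
        a=(a+90)%180-90; y=np.radians(a); px=1.8/.5373*.99
        o=np.array([cx,cy])-9*np.array([-np.sin(y),np.cos(y)])
        name=min(DIM,key=lambda k:abs(DIM[k][0]-w-3)); out.append((name,(o/1000).round(4),round(float(y),3),round(w,1),round(h,1)))
    return out
def to(x,y,z=None):
    s=env.state(); q=s['eef_rot']; from scipy.spatial.transform import Rotation as R
    M=R.from_quat(q).as_matrix(); t=s['tool_pos']; d=np.array([x,y,t[2] if z is None else z])-t
    print('pos',t.round(4),'ang',round(float(np.degrees(np.arctan2(M[1,0],M[0,0]))),2),'shift units',(M.T@d*10).round(3),'w',round(s['gripper_width'],4),'F',s['contact_force'].round(1),'t',round(s['time'],1))
E
python3 - <<'E'
from h import *
p,d=[np.load('pics/top0.npz')[k] for k in 'pd']; X=world('top',d)
for t in (195,205,215): print(t,plates(p,thr=t))
r=(slice(205,242),slice(236,264)); q=X[r].reshape(-1,3); g=p[r].reshape(-1,3).max(1)
dk=q[(g<70)&(q[:,2]>.07)]; print('paddle',np.median(dk,axis=0),dk.min(0),dk.max(0))
b=q[(abs(q[:,2]-.043)<.008)]; print('box',cv2.minAreaRect((b[:,:2]*1000).astype(np.float32)))
to(.5,0)
E
```

```text
195 [('mid', array([ 0.4845, -0.1492]), -0.069, 137.2, 59.3), ('short', array([ 0.5685, -0.36  ]), 0.058, 117.2, 59.4), ('long', array([ 0.5659, -0.2593]), 0.157, 157.4, 59.5)]
205 [('long', array([ 0.5663, -0.2583]), 0.157, 155.7, 57.6)]
215 []
paddle [ 0.56601167 -0.05343637  0.10495965] [ 0.5544142  -0.07008305  0.07767774] [ 0.57998364 -0.03571772  0.12113882]
box ((536.7750854492188, -50.5753173828125), (59.40187072753906, 78.41905975341797), 84.64986419677734)
pos [0.2238 0.6097 0.2305] ang 69.84 shift units [-4.771  4.694  0.008] w 0.0855 F [-0.2  0.4  0.4] t 0.1
```

>>> play_rows([
  [-1,1,0],
  [-1,1,0],
  [-1,1,0],
  [-1,1,0],
  [-1,1,0],
  [-1,1,0],
], twist=[-0.224,-0.224,-0.224,-0.224,-0.224,-0.224], jaw=1)

```text
time: 0.6
tool_pos: [0.2839, 0.4805, 0.2307]
eef_rot: [0.708, 0.706, -0.001, 0.0]
contact_force: [-0.4, 0.7, 0.5]
gripper_width: 0.0124
```

>>> play_rows([
  [-1,0.8,0],
  [-1,0.8,0],
  [-1,0.8,0],
  [-1,0.8,0],
  [-1,0.8,0],
], twist=[0,0,0,0,0])

```text
time: 1.02
tool_pos: [0.3654, 0.3791, 0.2307]
eef_rot: [0.71, 0.705, -0.001, 0.001]
contact_force: [-0.5, -0.2, 0.3]
gripper_width: -0.0002
```

>>> play_rows([
  [-1,0.8,0],
  [-1,0.8,0],
  [-1,0.8,0],
  [-1,0.8,0],
  [-1,0.8,0],
], twist=[0,0,0,0,0])

```text
time: 1.43
tool_pos: [0.446, 0.2783, 0.2308]
eef_rot: [0.711, 0.703, -0.0, 0.001]
contact_force: [-0.4, 0.9, -0.2]
gripper_width: -0.0001
```

>>> play_rows([
  [-1,0.8,0],
  [-1,0.8,0],
  [-1,0.8,0],
  [-1,0.8,0],
  [-1,0.8,0],
], twist=[0,0,0,0,0])

```text
time: 1.85
tool_pos: [0.5259, 0.1782, 0.2307]
eef_rot: [0.711, 0.703, -0.0, 0.001]
contact_force: [0.3, 1.2, -0.3]
gripper_width: 0.0
```

>>> play_rows([
  [-1,0.8,0],
  [-1,0.8,0],
  [-1,0.8,0],
  [-1,0.8,0],
  [-1,0.8,0],
], twist=[0,0,0,0,0])

```text
time: 2.27
tool_pos: [0.6054, 0.0786, 0.2303]
eef_rot: [0.711, 0.703, 0.0, 0.0]
contact_force: [0.3, 0.9, -0.9]
gripper_width: -0.0003
```

>>> play_rows([
  [-1,0.2,0],
  [-1,0.2,0],
  [-1,0.2,0],
  [-1,0.2,0],
  [-1,0.2,0],
], twist=[0,0,0,0,0])

```text
time: 2.68
tool_pos: [0.6237, -0.0178, 0.2302]
eef_rot: [0.71, 0.704, 0.001, -0.001]
contact_force: [0.3, 0.7, -0.5]
gripper_width: -0.0002
```

>>> play_rows([
  [-0.4,0,0.4],
  [-0.4,0,0.8],
  [-0.4,0,1],
  [-0.4,0,1],
  [-0.4,0,1],
], twist=[0,0,0,0,0])

```text
time: 3.1
tool_pos: [0.6223, -0.0527, 0.1292]
eef_rot: [0.709, 0.705, 0.001, -0.003]
contact_force: [0.5, -0.2, 0.2]
gripper_width: 0.0001
```

>>> play_rows([
  [0,0,0.42],
  [0,0,0.42],
  [0,0,0.42],
], twist=[0,0,0])

```text
time: 3.35
tool_pos: [0.6222, -0.0493, 0.0878]
eef_rot: [0.707, 0.707, 0.001, -0.004]
contact_force: [-0.8, -0.1, 0.3]
gripper_width: 0.0001
```

>>> play_rows([
  [0,-0.15,0],
  [0,-0.3,0],
  [0,-0.45,0],
  [0,-0.6,0],
  [0,-0.75,0],
  [0,-0.9,0],
  [0,-1,0],
  [0,-1,0],
], twist=[0,0,0,0,0,0,0,0])

```text
time: 4.02
tool_pos: [0.5297, -0.0488, 0.0935]
eef_rot: [0.707, 0.707, 0.007, 0.002]
contact_force: [6.0, -0.5, -0.1]
gripper_width: -0.0001
```

>>> play_rows([
  [0,0.1,-0.4],
  [0,0.1,-1],
  [0,0.1,-1],
  [0,0.1,-1],
  [0,0.1,-1],
], twist=[0,0,0,0,0])

```text
time: 4.43
tool_pos: [0.5411, -0.0486, 0.1986]
eef_rot: [0.707, 0.707, 0.011, 0.006]
contact_force: [-0.9, 0.8, 0.5]
gripper_width: -0.0004
```

```bash
python3 - <<'E'
from h import *
p,d=snap('side','s1'); X=world('side',d)
r=(slice(220,275),slice(255,305)); q=X[r].reshape(-1,3); g=p[r].reshape(-1,3).max(1)
dk=q[(g<70)&(q[:,2]>.07)&(q[:,2]<.13)]; print('paddle',np.median(dk,axis=0),dk.min(0),dk.max(0))
to(.5,0)
for k,v in PADS.items():
    c,s=np.cos(YAW),np.sin(YAW)
    hx={'long':108,'short':88,'mid':98}[k]/1000
    print(k,'hinge',v[0]-c*hx,v[1]-s*hx)
E
```

```text
paddle [ 0.51295165 -0.0328186   0.10760637] [ 0.49664941 -0.0610188   0.07634061] [0.5444477  0.10343472 0.12697612]
pos [ 0.5396 -0.0487  0.1966] ang 90.05 shift units [ 0.488 -0.396 -0.004] w 0.0002 F [0.4 1.  0.5] t 4.5
long hinge 0.5068234980355247 0.09457919374622896
short hinge 0.5168265539548721 0.19614600971914953
mid hinge 0.4968750259951984 0.29426260173268926
```

The paddle is now on the robot side, so the isolator is OFF. Next I open the clamps in order: long, short, mid.

>>> play_rows([
  [0.3,0.1,0],
  [0.7,0.18,0],
  [0.73,0.18,0],
  [0.73,0.18,0],
  [0.73,0.18,0],
], twist=[0,0,0,0,0])

```text
time: 4.9
tool_pos: [0.5569, 0.0249, 0.1971]
eef_rot: [0.706, 0.708, 0.009, 0.004]
contact_force: [-0.7, -0.7, 0.8]
gripper_width: -0.0001
```

>>> play_rows([
  [0.3,0.1,0],
  [0.7,0.18,0],
  [0.73,0.18,0],
  [0.73,0.18,0],
  [0.73,0.18,0],
], twist=[0,0,0,0,0])

```text
time: 5.32
tool_pos: [0.5742, 0.0967, 0.1975]
eef_rot: [0.706, 0.708, 0.008, 0.004]
contact_force: [-0.1, -0.8, -0.1]
gripper_width: 0.0005
```

>>> play_rows([
  [0,0,0.4],
  [0,0,0.8],
  [0,0,0.92],
  [0,0,0.92],
  [0,0,0.92],
], twist=[0,0,0,0,0])

```text
time: 5.73
tool_pos: [0.5758, 0.0957, 0.1057]
eef_rot: [0.707, 0.707, 0.007, 0.004]
contact_force: [0.7, 0.7, 0.5]
gripper_width: 0.0002
```

>>> play_rows([
  [0,-0.15,0],
  [0,-0.3,0],
  [0,-0.45,0],
  [0,-0.6,0],
  [0,-0.73,0],
  [0,-0.73,0],
], twist=[0,0,0,0,0,0])

```text
time: 6.23
tool_pos: [0.5048, 0.0959, 0.1077]
eef_rot: [0.707, 0.707, 0.01, 0.006]
contact_force: [1.1, 0.1, 0.5]
gripper_width: 0.0001
```

>>> play_rows([
  [0,0,-0.3],
  [0,0,-0.5],
  [0,0,-0.5],
], twist=[0,0,0])

```text
time: 6.48
tool_pos: [0.5075, 0.096, 0.1632]
eef_rot: [0.707, 0.707, 0.014, 0.009]
contact_force: [1.5, -0.2, 0.3]
gripper_width: -0.0002
```

```bash
python3 - <<'E'
from h import *
to(.582,.199)
p,d=snap('side','s2'); cv2.imwrite('pics/s2c.png',cv2.resize(p[265:410,190:320,::-1],None,fx=3,fy=3,interpolation=2))
E
```

```text
pos [0.5075 0.096  0.1632] ang 89.97 shift units [1.031 0.743 0.032] w -0.0002 F [ 1.5 -0.2  0.3] t 6.5
```

View pics/s2c.png

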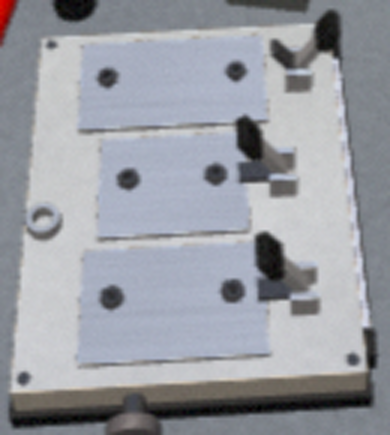

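The long clamp is open (handle leaning right in the crop, about (330,35)). Next are short and mid.

>>> play_rows([
  [0.4,0.3,0],
  [0.8,0.6,0],
  [1,0.75,0],
  [1,0.75,0],
  [1,0.75,0],
  [1,0.75,0],
], twist=[0,0,0,0,0,0])

```text
time: 7.03
tool_pos: [0.5809, 0.1949, 0.164]
eef_rot: [0.707, 0.707, 0.012, 0.008]
contact_force: [-0.0, 0.0, 0.5]
gripper_width: -0.0005
```

>>> play_rows([
  [0,0,0.3],
  [0,0,0.57],
  [0,0,0.57],
], twist=[0,0,0])

```text
time: 7.28
tool_pos: [0.5784, 0.1917, 0.1026]
eef_rot: [0.708, 0.706, 0.007, 0.006]
contact_force: [-0.0, -1.5, -0.6]
gripper_width: 0.0
```

>>> play_rows([
  [0,-0.15,0],
  [0,-0.3,0],
  [0,-0.45,0],
  [0,-0.6,0],
  [0,-0.71,0],
  [0,-0.71,0],
  [0,-0.71,0],
], twist=[0,0,0,0,0,0,0])

```text
time: 7.87
tool_pos: [0.5159, 0.192, 0.1054]
eef_rot: [0.709, 0.705, 0.015, 0.011]
contact_force: [11.8, -0.1, 2.3]
gripper_width: -0.0001
```

>>> play_rows([
  [0,0,-0.2],
  [0,0,-0.4],
  [0,0,-0.5],
  [0,0,-0.5],
  [0,0,-0.5],
], twist=[0,0,0,0,0])

```text
time: 8.28
tool_pos: [0.514, 0.1912, 0.1561]
eef_rot: [0.709, 0.705, 0.016, 0.011]
contact_force: [-0.1, -0.0, -0.0]
gripper_width: 0.0
```

>>> play_rows([
  [0.4,0.2,0],
  [0.8,0.4,0],
  [1,0.5,0],
  [1,0.5,0],
  [1,0.5,0],
  [1,0.5,0],
], twist=[0,0,0,0,0,0])

```text
time: 8.78
tool_pos: [0.5633, 0.2893, 0.1569]
eef_rot: [0.709, 0.705, 0.014, 0.011]
contact_force: [-0.2, -1.0, 0.2]
gripper_width: 0.0
```

>>> play_rows([
  [0,0,0.3],
  [0,0,0.5],
  [0,0,0.5],
], twist=[0,0,0])

```text
time: 9.03
tool_pos: [0.5616, 0.2857, 0.1025]
eef_rot: [0.71, 0.704, 0.009, 0.01]
contact_force: [-0.0, -0.3, -0.6]
gripper_width: -0.0
```

>>> play_rows([
  [0,-0.15,0],
  [0,-0.3,0],
  [0,-0.45,0],
  [0,-0.6,0],
  [0,-0.71,0],
  [0,-0.71,0],
  [0,-0.71,0],
], twist=[0,0,0,0,0,0,0])

```text
time: 9.62
tool_pos: [0.4971, 0.2861, 0.104]
eef_rot: [0.711, 0.703, 0.015, 0.013]
contact_force: [8.2, -1.3, 3.1]
gripper_width: -0.0001
```

>>> play_rows([
  [0,0,-0.2],
  [0,0,-0.6],
  [0,0,-1],
  [0,0,-1],
  [0,0,-1],
  [0,0,-1],
], twist=[0,0,0,0,0,0])

```text
time: 10.12
tool_pos: [0.493, 0.2848, 0.2047]
eef_rot: [0.711, 0.703, 0.015, 0.013]
contact_force: [-1.0, -0.5, -0.1]
gripper_width: -0.0002
```

```bash
python3 - <<'E'
from h import *
to(.5663,-.2593)
p,d=snap('side','s3'); q,d=snap('top','t3'); print(plates(q,thr=195))
cv2.imwrite('pics/s3c.png',np.hstack([cv2.resize(p[230:410,190:320,::-1],(390,540),interpolation=2),cv2.resize(q[170:260,110:170,::-1],(360,540),interpolation=2)]))
E
```

```text
pos [0.493  0.2848 0.2047] ang 89.3 shift units [-5.432  0.8    0.02 ] w -0.0002 F [-1.  -0.5 -0.1] t 10.1
[('mid', array([ 0.4845, -0.1492]), -0.069, 137.2, 59.3), ('short', array([ 0.5685, -0.36  ]), 0.058, 117.2, 59.4), ('long', array([ 0.5659, -0.2593]), 0.157, 157.4, 59.5)]
```

View pics/s3c.png

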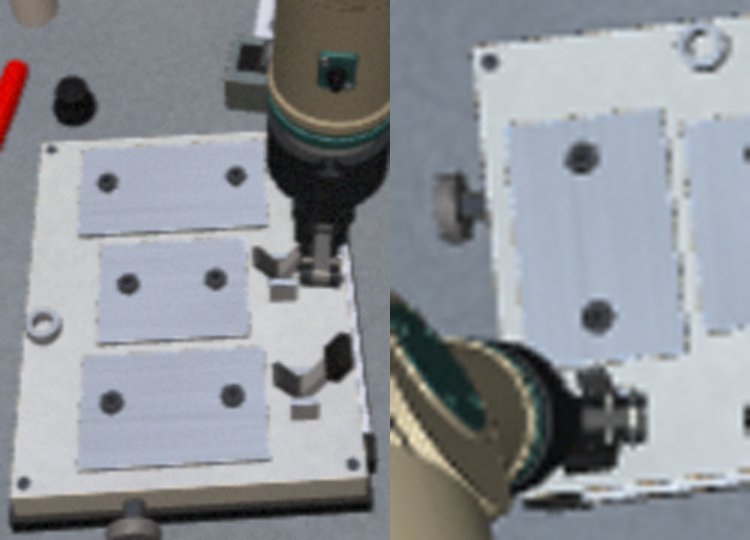

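All three clamps are open. The tool tilts about 0.04 rad about the jaw axis only, which doesn't matter for gripping. Now the long plate.

>>> play_rows([
  [-0.4,0,0],
  [-0.8,0,0],
  [-1,0,0],
  [-1,0,0],
  [-1,0,0],
], twist=[-0.05,-0.108,-0.108,-0.108,-0.108], jaw=0.3, grip_force=60)

```text
time: 10.63
tool_pos: [0.4907, 0.183, 0.2021]
eef_rot: [0.65, 0.759, 0.011, 0.014]
contact_force: [-0.1, 1.4, 0.5]
gripper_width: 0.0591
```

>>> play_rows([
  [-0.4,0,0],
  [-0.8,0,0],
  [-1,0,0],
  [-1,0,0],
  [-1,0,0],
], twist=[0,0,0,0,0])

```text
time: 11.05
tool_pos: [0.5061, 0.0844, 0.2022]
eef_rot: [0.651, 0.759, 0.011, 0.013]
contact_force: [0.1, 1.1, -0.5]
gripper_width: 0.0597
```

>>> play_rows([
  [-0.4,0,0],
  [-0.8,0,0],
  [-1,0,0],
  [-1,0,0],
  [-1,0,0],
], twist=[0,0,0,0,0])

```text
time: 11.47
tool_pos: [0.5217, -0.0131, 0.2023]
eef_rot: [0.651, 0.759, 0.011, 0.013]
contact_force: [-0.9, 1.3, -0.5]
gripper_width: 0.0598
```

>>> play_rows([
  [-0.4,0,0],
  [-0.8,0,0],
  [-1,0,0],
  [-1,0,0],
  [-1,0,0],
], twist=[0,0,0,0,0])

```text
time: 11.88
tool_pos: [0.5374, -0.1098, 0.2024]
eef_rot: [0.65, 0.76, 0.012, 0.012]
contact_force: [0.4, 0.0, 0.6]
gripper_width: 0.0596
```

>>> play_rows([
  [-0.4,0,0],
  [-0.8,0,0],
  [-1,0,0],
  [-1,0,0],
  [-1,0,0],
], twist=[0,0,0,0,0])

```text
time: 12.3
tool_pos: [0.5534, -0.206, 0.2023]
eef_rot: [0.649, 0.76, 0.012, 0.011]
contact_force: [-0.7, -0.3, -0.3]
gripper_width: 0.0595
```

```bash
python3 - <<'E'
from h import *
to(.5663,-.2593,.1);to(.5663,-.2593,.007)
E
```

```text
pos [ 0.5534 -0.206   0.2023] ang 98.99 shift units [-0.545  0.01   1.024] w 0.0595 F [-0.7 -0.3 -0.3] t 12.3
pos [ 0.5534 -0.206   0.2023] ang 98.99 shift units [-0.544 -0.021  1.954] w 0.0595 F [-0.7 -0.3 -0.3] t 12.3
```

>>> play_rows([
  [-0.4,0,0.3],
  [-0.54,0,0.6],
  [-0.54,0,1],
  [-0.54,0,1],
  [-0.54,0,1],
], twist=[0,0,0,0,0])

```text
time: 12.72
tool_pos: [0.5644, -0.254, 0.1004]
eef_rot: [0.648, 0.762, 0.013, 0.008]
contact_force: [0.9, 1.7, 0.5]
gripper_width: 0.0598
```

```bash
python3 - <<'E'
from h import *
to(.5663,-.2593,.007)
E
```

```text
pos [ 0.5644 -0.254   0.1004] ang 99.25 shift units [-0.06  -0.017  0.934] w 0.0598 F [0.9 1.7 0.5] t 12.7
```

Descend, close, lift.

>>> play_rows([
  [-0.06,-0.02,0.3],
  [-0.06,-0.02,0.6],
  [-0.06,-0.02,0.8],
  [-0.06,-0.02,0.93],
  [-0.06,-0.02,0.93],
  [-0.06,-0.02,0.93],
], twist=[0,0,0,0,0,0])

```text
time: 13.22
tool_pos: [0.5676, -0.2581, 0.009]
eef_rot: [0.647, 0.762, 0.013, 0.009]
contact_force: [0.0, 0.5, 0.5]
gripper_width: 0.0598
```

>>> play_rows([
  [0,0,0],
  [0,0,0],
  [0,0,0],
  [0,0,0],
  [0,0,0],
  [0,0,0],
  [0,0,0],
  [0,0,0],
], twist=[0,0,0,0,0,0,0,0], jaw=1, grip_force=80)

```text
time: 13.88
tool_pos: [0.5694, -0.2581, 0.0116]
eef_rot: [0.647, 0.762, 0.014, 0.01]
contact_force: [-0.2, 2.7, 7.1]
gripper_width: 0.031
```

>>> play_rows([
  [0,0,-0.2],
  [0,0,-0.4],
  [0,0,-0.7],
  [0,0,-1],
  [0,0,-1],
  [0,0,-1],
], twist=[0,0,0,0,0,0])

```text
time: 14.38
tool_pos: [0.567, -0.2595, 0.1134]
eef_rot: [0.647, 0.762, 0.015, 0.012]
contact_force: [-0.9, -0.1, -6.8]
gripper_width: 0.0309
```

>>> play_rows([
  [0,0,-0.3],
  [0,0,-0.6],
  [0,0,-0.7],
  [0,0,-0.7],
  [0,0,-0.7],
], twist=[0,0,0,0,0])

```text
time: 14.8
tool_pos: [0.5634, -0.2596, 0.1818]
eef_rot: [0.647, 0.762, 0.015, 0.011]
contact_force: [-0.1, 1.0, -5.5]
gripper_width: 0.031
```

```bash
python3 - <<'E'
from h import *
c,s=np.cos(YAW),np.sin(YAW)
x,y=PADS['long']; to(x+.02*s,y-.02*c,.16); print(x+.02*s,y-.02*c)
q,d=snap('top','t4'); 
E
```

```text
pos [ 0.5634 -0.2596  0.1818] ang 99.37 shift units [3.316 1.074 0.264] w 0.031 F [-0.1  1.  -5.5] t 14.8
0.6162668159729205 0.08529694408065273
```

```bash
python3 - <<'E'
from h import *
q=np.load('pics/t4.npz')['p']
for t in (170,185,195): print(t,plates(q,z=.175,thr=t))
print(proj('top',(.5634,-.2596,.175)))
b=np.load('pics/top0.npz')['p']
W=np.hstack([cv2.resize(q[180:280,250:370,::-1],(480,400),interpolation=2)]);cv2.imwrite('pics/t4c.png',W)
E
```

```text
170 [('short', array([ 0.4803, -0.1489]), -0.069, 126.4, 55.5)]
185 [('short', array([ 0.4803, -0.1489]), -0.069, 126.4, 55.5)]
195 [('short', array([ 0.4802, -0.1489]), -0.069, 124.7, 53.9)]
(np.float64(313.0480570412992), np.float64(213.14036314337926))
```

View pics/t4c.png

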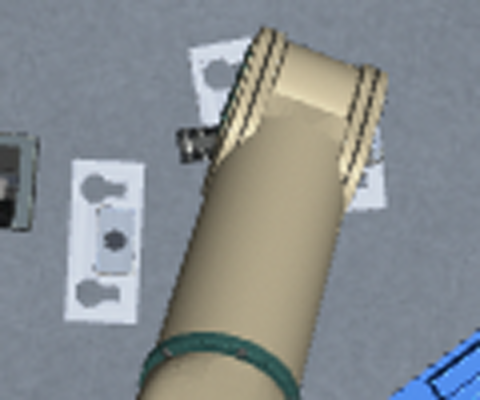

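The hand covers the held plate in the top view, so I'll measure it with the side camera over the pad.

>>> play_rows([
  [0.3,0.1,0],
  [0.7,0.23,0],
  [1,0.33,0],
  [1,0.33,0],
  [1,0.33,0],
], twist=[0.02,0.041,0.041,0.041,0.041])

```text
time: 15.27
tool_pos: [0.5784, -0.1509, 0.18]
eef_rot: [0.669, 0.743, 0.014, 0.007]
contact_force: [-0.5, -1.5, -5.8]
gripper_width: 0.0312
```

>>> play_rows([
  [0.3,0.08,0],
  [0.7,0.18,0],
  [1,0.25,0],
  [1,0.25,0],
  [1,0.25,0],
], twist=[0,0,0,0,0])

```text
time: 15.68
tool_pos: [0.5919, -0.0466, 0.1798]
eef_rot: [0.667, 0.745, 0.014, 0.006]
contact_force: [-0.8, -1.0, -5.4]
gripper_width: 0.031
```

>>> play_rows([
  [0.3,0.08,0],
  [0.7,0.18,0],
  [1,0.25,0],
  [1,0.25,0],
  [1,0.25,0],
], twist=[0,0,0,0,0])

```text
time: 16.1
tool_pos: [0.6053, 0.0565, 0.1801]
eef_rot: [0.666, 0.746, 0.013, 0.005]
contact_force: [0.5, -1.4, -5.6]
gripper_width: 0.0306
```

>>> play_rows([
  [0.2,0.05,0.1],
  [0.36,0.1,0.3],
  [0.36,0.1,0.5],
  [0.36,0.1,0.5],
  [0.36,0.1,0.5],
  [0.36,0.1,0.5],
], twist=[0,0,0,0,0,0])

```text
time: 16.6
tool_pos: [0.6129, 0.0908, 0.1309]
eef_rot: [0.668, 0.744, 0.012, 0.006]
contact_force: [0.8, -0.9, -5.3]
gripper_width: 0.0312
```

```bash
python3 - <<'E'
from h import *
to(.6163,.0853,.1)
p,d=snap('side','s5'); print(proj('side',(.6163,.0853,.12)))
cv2.imwrite('pics/s5c.png',cv2.resize(p[190:390,180:330,::-1],(600,800),interpolation=2)[:600])
E
```

```text
pos [0.6129 0.0908 0.1309] ang 96.25 shift units [-0.061  0.02   0.31 ] w 0.0312 F [ 0.8 -0.9 -5.3] t 16.6
(np.float64(246.63468429260243), np.float64(268.8727163735118))
```

View pics/s5c.png

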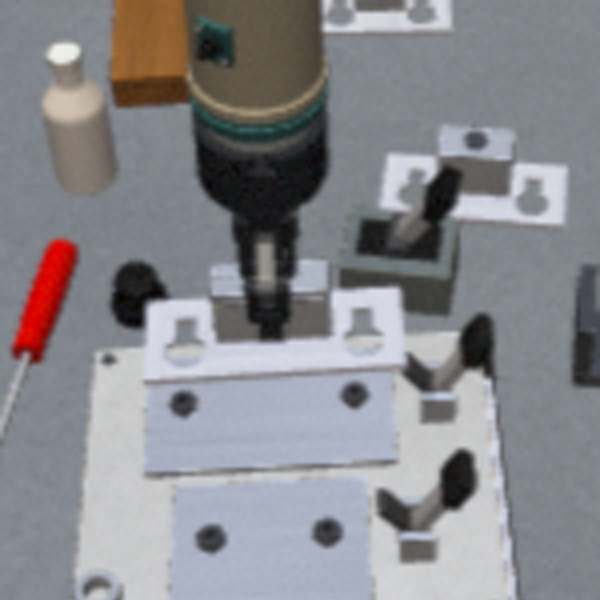

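The side view shows the plate held level above the long pad, with its corners at about crop (145,376) and (405,362) and the keyholes clear. I'll measure its ends against the pad.

```bash
cat >> h.py <<'E'
def held(p,d,name,fr=(.004,.014)):
    """plate in hand from side view: ends by half-level crossings, z and y by depth"""
    s=env.state(); t=s['tool_pos']; X=world('side',d); g=p.min(2).astype(float)
    L=DIM[name][0]/2000; c,sn=np.cos(YAW),np.sin(YAW); zt=t[2]-.005
    res=[]
    for f in (-.012,-.006,0,.006,.012,.018,.024,.03):        # plate y of scan line
        e=[]
        for sg in (-1,1):
            ks=np.arange(-.014,.0141,.0005); vals=[]
            for k in ks:
                a=sg*(L+k); w=(t[0]+c*a-sn*f,t[1]+sn*a+c*f,zt); u,v=proj('side',w)
                vals.append(cv2.getRectSubPix(p.min(2).astype(np.float32),(1,1),(u,v))[0,0])
            vals=np.array(vals); lo,hi=np.median(vals[-8:]),np.median(vals[:10]); h=(lo+hi)/2
            i=np.where(vals<h)[0]; e.append(ks[i[0]] if len(i) and hi-lo>25 else np.nan)
        res.append(e)
    r=np.array(res)*1000; print('end overshoot -x,+x mm:\n',r.round(1).tolist()); m=np.nanmedian(r,axis=0)
    print('median',m,'=> plate origin along pad x rel TCP',(m[1]-m[0])/2,'len err',m.sum())
    u,v=proj('side',(t[0],t[1],zt)); R=(slice(int(v)-45,int(v)+45),slice(int(u)-50,int(u)+50))
    q=X[R][(p[R].min(2)>195)]; q=q[abs(q[:,2]-zt)<.02]; print('n',len(q),'top z med',np.median(q[:,2]),'TCPz',t[2])
    l=np.stack([c*(q[:,0]-t[0])+sn*(q[:,1]-t[1]),-sn*(q[:,0]-t[0])+c*(q[:,1]-t[1])],1)*1000
    print('local rect',cv2.minAreaRect(l.astype(np.float32)),np.percentile(l,[1,99],axis=0).round(1).tolist())
E
python3 - <<'E'
from h import *
z=np.load('pics/s5.npz'); p,d=z['p'],z['d']; held(p,d,'long')
# screws in side view
X=world('side',d); g=p.max(2)
m=(g<95).astype(np.uint8); m[:270]=0; m[400:]=0; m[:,:190]=0; m[:,315:]=0
n,l,s,c=cv2.connectedComponentsWithStats(m)
for i in range(1,n):
    if 8<s[i,4]<80: print(s[i],c[i].round(1),ray('side',*c[i],.07).round(4))
E
```

```text
end overshoot -x,+x mm:
 [[2.0, -0.5], [2.0, -1.0], [2.5, -2.0], [2.0, -2.0], [2.0, -2.0], [nan, -14.0], [nan, nan], [nan, nan]]
median [ 2. -2.] => plate origin along pad x rel TCP -2.0000000000000018 len err 2.4202861936828413e-14
n 620 top z med 0.12423313875876302 TCPz 0.13158056309636804
local rect ((-1.4154129028320312, 9.526924133300781), (158.28489685058594, 62.50962829589844), 0.33112984895706177) [[-79.1, -20.2], [76.8, 39.5]]
[209 270   7   2  12] [212.4 270.4] [0.7142 0.0537 0.07  ]
[241 270  12   5  49] [247.  271.8] [0.6216 0.0549 0.07  ]
[281 279   8   9  38] [284.3 283.6] [0.5213 0.0901 0.07  ]
[266 286   5   6  25] [268.  288.4] [0.5624 0.1067 0.07  ]
[223 288   6   6  24] [225.3 290.5] [0.6711 0.1173 0.07  ]
[275 313   8  10  51] [278.5 317.7] [0.5319 0.1919 0.07  ]
[259 320   6   6  29] [261.4 322.7] [0.5721 0.2072 0.07  ]
[230 322   6   6  29] [232.3 324.4] [0.6412 0.2144 0.07  ]
[281 351  10  11  64] [285.3 356.4] [0.5123 0.291  0.07  ]
[264 359   7   7  37] [267.  361.7] [0.5524 0.3051 0.07  ]
[224 361   7   7  38] [226.7 364. ] [0.6413 0.3141 0.07  ]
```

```bash
python3 - <<'E'
from h import *
for n,f in (('side','side0'),('side','s5'),('top','top0')):
    z=np.load(f'pics/{f}.npz'); p,d=z['p'].astype(int),z['d']; X=world(n,d)
    m=((p[...,2]-p[...,0]>12)&(p[...,2]>130)&(abs(X[...,2]-.056)<.012)&(X[...,1]>0)&(X[...,0]<.75)).astype(np.uint8)
    m=cv2.morphologyEx(m,cv2.MORPH_OPEN,np.ones((3,3),np.uint8))
    k,l,s,c=cv2.connectedComponentsWithStats(m)
    for i in range(1,k):
        if s[i,4]<150: continue
        cs=cv2.findContours((l==i).astype(np.uint8),0,1)[0]; cc=max(cs,key=cv2.contourArea)
        q=np.array([ray(n,u,v,.056)[:2]*1000 for u,v in cc[:,0]],np.float32)
        print(f,s[i,4],'plane rect',[np.round(a,2).tolist() for a in cv2.minAreaRect(q)],'z',np.median(X[l==i][:,2]).round(4))
E
```

```text
side0 1633 plane rect [[616.79, 108.31], [158.16, 88.53], 5.61] z 0.0557
side0 1457 plane rect [[606.84, 207.65], [118.26, 88.54], 5.95] z 0.0558
side0 2131 plane rect [[596.86, 306.86], [138.49, 88.61], 5.85] z 0.0558
s5 1269 plane rect [[615.58, 118.2], [158.35, 68.21], 5.67] z 0.0558
s5 1497 plane rect [[606.78, 207.51], [118.63, 88.76], 5.92] z 0.0558
s5 2203 plane rect [[596.84, 306.9], [138.59, 88.63], 5.76] z 0.0559
top0 1111 plane rect [[615.05, 105.88], [158.96, 88.98], 5.72] z 0.0557
top0 983 plane rect [[595.0, 304.6], [138.98, 88.86], 5.79] z 0.0555
top0 819 plane rect [[605.1, 205.21], [118.82, 89.24], 5.57] z 0.0557
```

```bash
sed -i 's/^PADS=.*/PADS=dict(long=(.6168,.1083),short=(.6068,.2076),mid=(.5968,.3069)); YAW=.1005/' h.py; python3 - <<'E'
from h import *
to(.6205,.0878,.0875)
E
```

```text
pos [0.6134 0.0914 0.1316] ang 96.27 shift units [-0.047  0.055  0.442] w 0.0311 F [ 0.2  0.2 -4.7] t 16.6
```

>>> play_rows([
  [-0.05,0.06,0.1],
  [-0.05,0.06,0.2],
  [-0.05,0.06,0.3],
  [-0.05,0.06,0.4],
  [-0.05,0.06,0.44],
  [-0.05,0.06,0.44],
  [-0.05,0.06,0.44],
  [-0.05,0.06,0.44],
], twist=[0,0,0,0,0,0,0,0])

```text
time: 17.32
tool_pos: [0.6213, 0.0878, 0.088]
eef_rot: [0.667, 0.745, 0.013, 0.006]
contact_force: [-0.9, -0.5, -5.9]
gripper_width: 0.0312
```

```bash
python3 - <<'E'
from h import *
to(.6205,.0878,.066)
p,d=snap('side','s6'); held(p,d,'long')
cv2.imwrite('pics/s6c.png',cv2.resize(p[240:330,195:305,::-1],None,fx=6,fy=6,interpolation=2))
E
```

```text
pos [0.6213 0.0878 0.088 ] ang 96.29 shift units [-0.001 -0.014  0.219] w 0.0312 F [-0.9 -0.5 -5.9] t 17.3
end overshoot -x,+x mm:
 [[1.5, -1.5], [nan, nan], [nan, nan], [7.5, nan], [7.5, nan], [8.5, nan], [10.0, nan], [-14.0, nan]]
median [ 7.5 -1.5] => plate origin along pad x rel TCP -4.5000000000000036 len err 6.000000000000029
n 608 top z med 0.0812883615749222 TCPz 0.08820379717631956
local rect ((-1.8122940063476562, 9.628471374511719), (160.00473022460938, 63.476993560791016), 0.31228798627853394) [[-81.0, -19.5], [77.1, 40.0]]
```

View pics/s6c.png

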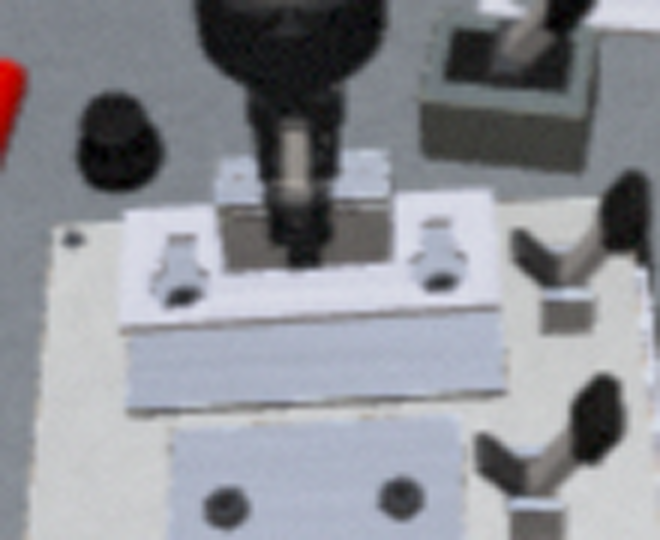

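The screw heads sit inside both entries (crop (184,295) and (440,280)). Lower it.

>>> play_rows([
  [0,-0.01,0.04],
  [0,-0.01,0.08],
  [0,-0.01,0.12],
  [0,-0.01,0.16],
  [0,-0.01,0.19],
  [0,-0.01,0.21],
  [0,-0.01,0.21],
  [0,-0.01,0.21],
], twist=[0,0,0,0,0,0,0,0])

```text
time: 18.03
tool_pos: [0.6206, 0.0879, 0.0678]
eef_rot: [0.667, 0.745, 0.013, 0.006]
contact_force: [-4.5, -0.4, 2.8]
gripper_width: 0.0311
```

```bash
python3 - <<'E'
from h import *
to(.6185,.1083,.0675)
E
```

```text
pos [0.6206 0.0879 0.0678] ang 96.28 shift units [0.205 0.001 0.005] w 0.0311 F [-4.5 -0.4  2.8] t 18.0
```

>>> play_rows([
  [0.03,0,-0.005],
  [0.06,0,-0.005],
  [0.09,0,-0.005],
  [0.12,0,-0.005],
  [0.15,0,-0.005],
  [0.18,0,-0.005],
  [0.2,0,-0.005],
  [0.22,0,-0.005],
  [0.22,0,-0.005],
], twist=[0,0,0,0,0,0,0,0,0])

```text
time: 18.78
tool_pos: [0.6182, 0.1091, 0.0683]
eef_rot: [0.668, 0.744, 0.013, 0.006]
contact_force: [0.1, -2.2, -5.4]
gripper_width: 0.0311
```

```bash
python3 - <<'E'
from h import *
to(.6185,.1083,.0675)
p,d=snap('side','s7'); held(p,d,'long')
cv2.imwrite('pics/s7c.png',cv2.resize(p[240:330,195:305,::-1],None,fx=5,fy=5,interpolation=2))
E
```

```text
pos [0.6182 0.1091 0.0683] ang 96.24 shift units [-0.008  0.002  0.008] w 0.0311 F [ 0.1 -2.2 -5.4] t 18.8
end overshoot -x,+x mm:
 [[9.5, nan], [9.5, nan], [nan, nan], [nan, nan], [nan, nan], [nan, nan], [nan, nan], [nan, nan]]
median [9.5 nan] => plate origin along pad x rel TCP nan len err nan
n 2219 top z med 0.05053343430265056 TCPz 0.06833898655810564
local rect ((-5.224555969238281, 32.226783752441406), (186.896240234375, 242.15505981445312), 89.737548828125) [[-119.5, -56.5], [113.4, 122.3]]h.py:47: RuntimeWarning: All-NaN slice encountered
  r=np.array(res)*1000; print('end overshoot -x,+x mm:\n',r.round(1).tolist()); m=np.nanmedian(r,axis=0)
```

View pics/s7c.png

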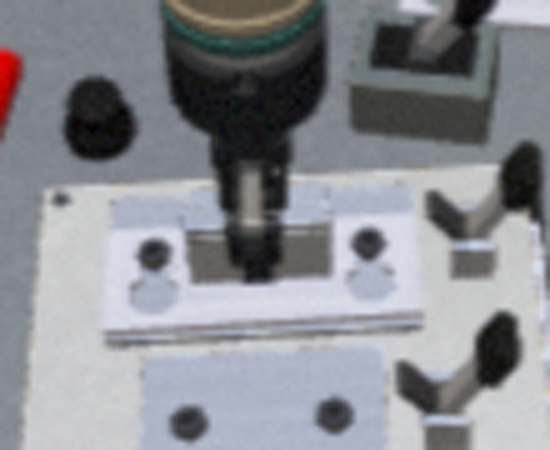

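The plate sits down with both heads over the narrow slots (crop (155,254) and (368,243)). Release, go up, and shut the long clamp.

>>> play_rows([
  [0,0,0],
  [0,0,0],
  [0,0,0],
  [0,0,0],
  [0,0,0],
], twist=[0,0,0,0,0], jaw=0.3)

```text
time: 19.25
tool_pos: [0.6185, 0.1095, 0.0688]
eef_rot: [0.667, 0.745, 0.013, 0.006]
contact_force: [0.9, 0.2, -0.2]
gripper_width: 0.0599
```

>>> play_rows([
  [0,0,-0.2],
  [0,0,-0.5],
  [0,0,-0.8],
  [0,0,-1],
  [0,0,-1],
  [0,0,-1],
], twist=[0,0,0,0,0,0])

```text
time: 19.75
tool_pos: [0.6167, 0.1087, 0.1703]
eef_rot: [0.667, 0.745, 0.014, 0.007]
contact_force: [0.3, -1.0, -0.4]
gripper_width: 0.06
```

>>> play_rows([
  [0,-0.3,0],
  [0,-0.7,0],
  [0.04,-0.9,0],
  [0.04,-0.9,0],
  [0.04,-0.9,0],
], twist=[0,0,0,0,0], jaw=1)

```text
time: 20.17
tool_pos: [0.5254, 0.103, 0.1666]
eef_rot: [0.667, 0.745, 0.014, 0.007]
contact_force: [1.1, 0.8, 0.8]
gripper_width: 0.0008
```

>>> play_rows([
  [0,-0.3,0],
  [0,-0.6,0],
  [0.03,-0.8,0],
  [0.03,-0.8,0],
  [0.03,-0.8,0],
], twist=[0,0,0,0,0])

```text
time: 20.58
tool_pos: [0.446, 0.0974, 0.164]
eef_rot: [0.667, 0.745, 0.014, 0.007]
contact_force: [0.9, -0.2, 0.6]
gripper_width: -0.0001
```

```bash
python3 - <<'E'
from h import *
to(.447,.0975,.105)
E
```

```text
pos [0.446  0.0974 0.164 ] ang 96.34 shift units [-0.005 -0.008  0.59 ] w -0.0001 F [ 0.9 -0.2  0.6] t 20.6
```

>>> play_rows([
  [0,0,0.2],
  [0,0,0.4],
  [0,0,0.59],
  [0,0,0.59],
  [0,0,0.59],
], twist=[0,0,0,0,0])

```text
time: 21.0
tool_pos: [0.4487, 0.0981, 0.1043]
eef_rot: [0.667, 0.745, 0.013, 0.007]
contact_force: [0.4, 0.2, 0.3]
gripper_width: -0.0
```

>>> play_rows([
  [0,0.15,0],
  [0,0.3,0],
  [0,0.45,0],
  [0,0.6,0],
  [-0.04,0.74,0],
  [-0.04,0.74,0],
  [-0.04,0.74,0],
], twist=[0,0,0,0,0,0,0])

```text
time: 21.58
tool_pos: [0.5153, 0.1049, 0.1073]
eef_rot: [0.666, 0.746, 0.009, 0.0]
contact_force: [-18.7, 6.1, 16.5]
gripper_width: -0.0
```

>>> play_rows([
  [0,0,-0.3],
  [0,0,-0.6],
  [0,0,-0.9],
  [0,0,-0.9],
  [0,0,-0.9],
], twist=[0,0,0,0,0])

```text
time: 22.0
tool_pos: [0.5166, 0.104, 0.2003]
eef_rot: [0.666, 0.746, 0.012, 0.003]
contact_force: [-1.1, 0.2, 0.6]
gripper_width: 0.0002
```

```bash
python3 - <<'E'
from h import *
to(.5685,-.36)
p,d=snap('side','s8');X=world('side',d)
g=p.max(2); m=(g<70)&(abs(X[...,2]-.112)<.017)&(X[...,0]>.44)&(X[...,0]<.57)
for k,y in (('long',.098),('short',.197),('mid',.296)):
    q=X[m&(abs(X[...,1]-y)<.03)]; print(k,len(q),np.median(q,axis=0).round(3) if len(q) else 0)
q,d=snap('top','t8'); print(plates(q,thr=195))
q=X[(X[...,1]>.02)&(X[...,1]<.16)&(X[...,0]>.53)&(X[...,0]<.7)&(p.min(2)>195)&(abs(X[...,2]-.061)<.004)]
print('long plate',len(q),np.median(q[:,2]),cv2.minAreaRect((q[:,:2]*1000).astype(np.float32)))
E
```

```text
pos [0.5166 0.104  0.2003] ang 96.47 shift units [-4.669 -0.006 -0.056] w 0.0002 F [-1.1  0.2  0.6] t 22.0
long 69 [0.534 0.106 0.122]
short 94 [0.495 0.201 0.119]
mid 114 [0.476 0.298 0.119]
[('mid', array([ 0.4845, -0.1492]), -0.069, 137.2, 59.3), ('short', array([ 0.5685, -0.36  ]), 0.058, 117.2, 59.4)]
long plate 551 0.06078714837193222 ((615.6324462890625, 118.86781311035156), (160.2589874267578, 62.56249237060547), 5.90293550491333)
```

Long clamp shut and the plate is 1.6 mm from home. Next is the short plate.

>>> play_rows([
  [-0.4,0.04,0],
  [-0.8,0.08,0],
  [-1,0.1,0],
  [-1,0.1,0],
  [-1,0.1,0],
], twist=[0.02,0.035,0.035,0.035,0.035], jaw=0.3)

```text
time: 22.52
tool_pos: [0.5351, 0.0039, 0.1956]
eef_rot: [0.687, 0.726, 0.008, -0.0]
contact_force: [0.5, -0.5, -0.4]
gripper_width: 0.0592
```

>>> play_rows([
  [-0.4,0.03,0],
  [-0.8,0.03,0],
  [-1,0.03,0],
  [-1,0.03,0],
  [-1,0.03,0],
], twist=[0,0,0,0,0])

```text
time: 22.93
tool_pos: [0.5431, -0.0953, 0.1936]
eef_rot: [0.688, 0.726, 0.008, -0.001]
contact_force: [0.3, 0.5, -0.0]
gripper_width: 0.06
```

>>> play_rows([
  [-0.4,0.03,0],
  [-0.8,0.03,0],
  [-1,0.03,0],
  [-1,0.03,0],
  [-1,0.03,0],
], twist=[0,0,0,0,0])

```text
time: 23.35
tool_pos: [0.5516, -0.1933, 0.1918]
eef_rot: [0.688, 0.726, 0.009, -0.002]
contact_force: [-0.1, 1.8, 0.3]
gripper_width: 0.0596
```

>>> play_rows([
  [-0.4,0.03,0],
  [-0.8,0.03,0],
  [-1,0.03,0],
  [-1,0.03,0],
  [-1,0.03,0],
], twist=[0,0,0,0,0])

```text
time: 23.77
tool_pos: [0.5607, -0.2904, 0.1898]
eef_rot: [0.687, 0.727, 0.009, -0.003]
contact_force: [0.3, 0.3, 0.1]
gripper_width: 0.06
```

```bash
python3 - <<'E'
from h import *
to(.5705,-.359,.1)
q,d=snap('top','t9'); print(plates(q,thr=195))
E
```

```text
pos [ 0.5607 -0.2904  0.1898] ang 93.24 shift units [-0.705  0.051  0.886] w 0.06 F [0.3 0.3 0.1] t 23.8
[('mid', array([ 0.4845, -0.1492]), -0.069, 137.2, 59.3)]
```

>>> play_rows([
  [-0.3,0.03,0.2],
  [-0.6,0.05,0.5],
  [-0.7,0.05,0.8],
  [-0.7,0.05,0.88],
  [-0.7,0.05,0.88],
  [-0.7,0.05,0.88],
], twist=[0,0,0,0,0,0])

```text
time: 24.32
tool_pos: [0.5721, -0.3531, 0.101]
eef_rot: [0.685, 0.729, 0.011, -0.004]
contact_force: [0.5, 0.4, -0.3]
gripper_width: 0.0595
```

```bash
python3 - <<'E'
from h import *
to(.5705,-.359,.007)
p,d=snap('side','s9'); X=world('side',d)
q=X[(abs(X[...,2]-.005)<.004)&(X[...,1]>-.42)&(X[...,1]<-.27)&(X[...,0]>.47)&(X[...,0]<.67)&(p.min(2)>185)]
print(len(q),cv2.minAreaRect((q[:,:2]*1000).astype(np.float32)))
E
```

```text
pos [ 0.5721 -0.3531  0.101 ] ang 93.57 shift units [-0.078 -0.029  0.938] w 0.0595 F [ 0.5  0.4 -0.3] t 24.3
194 ((569.0742797851562, -348.48748779296875), (116.67085266113281, 65.11636352539062), 4.130643844604492)
```

>>> play_rows([
  [-0.07,-0.03,0.3],
  [-0.07,-0.03,0.6],
  [-0.07,-0.03,0.8],
  [-0.07,-0.03,0.92],
  [-0.07,-0.03,0.92],
  [-0.07,-0.03,0.92],
], twist=[0,0,0,0,0,0])

```text
time: 24.87
tool_pos: [0.5724, -0.3586, 0.0114]
eef_rot: [0.684, 0.729, 0.011, -0.002]
contact_force: [0.5, 0.9, -0.1]
gripper_width: 0.0598
```

>>> play_rows([
  [0,0,0],
  [0,0,0],
  [0,0,0],
  [0,0,0],
  [0,0,0],
  [0,0,0],
  [0,0,0],
  [0,0,0],
], twist=[0,0,0,0,0,0,0,0], jaw=1, grip_force=80)

```text
time: 25.53
tool_pos: [0.5741, -0.359, 0.0139]
eef_rot: [0.684, 0.729, 0.012, -0.001]
contact_force: [-0.3, 1.3, 6.0]
gripper_width: 0.0311
```

>>> play_rows([
  [0,0,-0.2],
  [0,0,-0.4],
  [0,0,-0.7],
  [0,0,-1],
  [0,0,-1],
  [0,0,-1],
], twist=[0,0,0,0,0,0])

```text
time: 26.03
tool_pos: [0.5738, -0.3617, 0.1164]
eef_rot: [0.684, 0.729, 0.012, 0.002]
contact_force: [-1.1, -0.4, -4.4]
gripper_width: 0.0312
```

>>> play_rows([
  [0,0,-0.3],
  [0,0,-0.6],
  [0,0,-0.8],
  [0,0,-0.8],
  [0,0,-0.8],
], twist=[0,0,0,0,0])

```text
time: 26.45
tool_pos: [0.5719, -0.3626, 0.1957]
eef_rot: [0.684, 0.729, 0.012, 0.001]
contact_force: [0.2, 0.5, -3.8]
gripper_width: 0.0314
```

```bash
python3 - <<'E'
from h import *
c,s=np.cos(YAW),np.sin(YAW)
x,y=PADS['short']; to(x+.02*s+.0017,y-.02*c,.17); print(x+.02*s,y-.02*c)
E
```

```text
pos [ 0.5719 -0.3626  0.1957] ang 93.64 shift units [5.463 0.728 0.352] w 0.0314 F [ 0.2  0.5 -3.8] t 26.4
0.6088066181245912 0.18770091751607473
```

>>> play_rows([
  [0.3,0.05,0],
  [0.7,0.12,0],
  [1,0.17,0],
  [1,0.17,0],
  [1,0.17,0],
], twist=[-0.01,-0.023,-0.023,-0.023,-0.023])

```text
time: 26.87
tool_pos: [0.5817, -0.2574, 0.1947]
eef_rot: [0.669, 0.743, 0.012, -0.001]
contact_force: [-0.5, -0.3, -2.8]
gripper_width: 0.0308
```

>>> play_rows([
  [0.3,0.05,0],
  [0.7,0.12,0],
  [1,0.17,0],
  [1,0.17,0],
  [1,0.17,0],
], twist=[0,0,0,0,0])

```text
time: 27.28
tool_pos: [0.5874, -0.1543, 0.1949]
eef_rot: [0.668, 0.744, 0.012, -0.003]
contact_force: [0.7, -1.4, -3.7]
gripper_width: 0.0307
```

>>> play_rows([
  [0.3,0.05,0],
  [0.7,0.12,0],
  [1,0.17,0],
  [1,0.17,0],
  [1,0.17,0],
], twist=[0,0,0,0,0])

```text
time: 27.7
tool_pos: [0.593, -0.0525, 0.1959]
eef_rot: [0.667, 0.745, 0.011, -0.004]
contact_force: [0.4, -1.6, -3.6]
gripper_width: 0.0309
```

>>> play_rows([
  [0.3,0.05,0],
  [0.7,0.12,0],
  [1,0.17,0],
  [1,0.17,0],
  [1,0.17,0],
], twist=[0,0,0,0,0])

```text
time: 28.12
tool_pos: [0.5989, 0.0483, 0.197]
eef_rot: [0.667, 0.745, 0.01, -0.004]
contact_force: [0.4, -1.9, -3.8]
gripper_width: 0.0307
```

```bash
python3 - <<'E'
from h import *
to(.6105,.1875,.14)
E
```

```text
pos [0.5989 0.0483 0.197 ] ang 96.4 shift units [1.36  0.265 0.599] w 0.0307 F [ 0.4 -1.9 -3.8] t 28.1
```

>>> play_rows([
  [0.3,0.05,0],
  [0.6,0.12,0],
  [0.9,0.17,0],
  [0.9,0.17,0],
  [0.9,0.17,0],
], twist=[0,0,0,0,0])

```text
time: 28.53
tool_pos: [0.606, 0.1385, 0.1981]
eef_rot: [0.667, 0.745, 0.009, -0.004]
contact_force: [-0.2, -1.5, -3.2]
gripper_width: 0.031
```

>>> play_rows([
  [0.2,0.05,0.1],
  [0.46,0.09,0.3],
  [0.46,0.09,0.5],
  [0.46,0.09,0.6],
  [0.46,0.09,0.6],
  [0.46,0.09,0.6],
], twist=[0,0,0,0,0,0])

```text
time: 29.03
tool_pos: [0.6108, 0.1822, 0.1385]
eef_rot: [0.668, 0.744, 0.008, -0.003]
contact_force: [-0.1, -0.2, -2.9]
gripper_width: 0.0306
```

```bash
python3 - <<'E'
from h import *
to(.6105,.1875,.14)
p,d=snap('side','s10'); held(p,d,'short')
E
```

```text
pos [0.6108 0.1822 0.1385] ang 96.15 shift units [ 0.053  0.003 -0.014] w 0.0306 F [-0.1 -0.2 -2.9] t 29.0
end overshoot -x,+x mm:
 [[nan, nan], [nan, nan], [nan, nan], [nan, nan], [nan, nan], [nan, nan], [7.0, nan], [nan, nan]]
median [ 7. nan] => plate origin along pad x rel TCP nan len err nan
n 589 top z med 0.12974861678274263 TCPz 0.13955305966711665
local rect ((-4.626544952392578, 8.849733352661133), (120.001708984375, 62.351402282714844), 0.49633538722991943) [[-63.4, -21.0], [54.8, 39.2]]h.py:47: RuntimeWarning: All-NaN slice encountered
  r=np.array(res)*1000; print('end overshoot -x,+x mm:\n',r.round(1).tolist()); m=np.nanmedian(r,axis=0)
```

```bash
python3 - <<'E'
from h import *
to(.6133,.1876,.089)
E
```

```text
pos [0.6114 0.183  0.1396] ang 96.18 shift units [0.035 0.018 0.506] w 0.0313 F [-0.1  0.5 -2.9] t 29.1
```

>>> play_rows([
  [0.035,0.02,0.1],
  [0.035,0.02,0.2],
  [0.035,0.02,0.3],
  [0.035,0.02,0.4],
  [0.035,0.02,0.5],
  [0.035,0.02,0.5],
  [0.035,0.02,0.5],
  [0.035,0.02,0.5],
], twist=[0.005,0.005,0.005,0.005,0.005,0.005,0.005,0.005])

```text
time: 29.75
tool_pos: [0.6137, 0.1877, 0.0896]
eef_rot: [0.671, 0.742, 0.009, -0.002]
contact_force: [0.9, -0.2, -3.3]
gripper_width: 0.0311
```

```bash
python3 - <<'E'
from h import *
to(.6133,.1876,.0695)
p,d=snap('side','s11'); held(p,d,'short')
cv2.imwrite('pics/s11c.png',cv2.resize(p[265:355,195:305,::-1],None,fx=5,fy=5,interpolation=2))
E
```

```text
pos [0.6137 0.1877 0.0896] ang 95.74 shift units [-0.004 -0.006  0.201] w 0.0311 F [ 0.9 -0.2 -3.3] t 29.8
end overshoot -x,+x mm:
 [[3.5, nan], [nan, nan], [nan, nan], [9.5, nan], [9.5, nan], [10.5, nan], [11.5, nan], [nan, nan]]
median [9.5 nan] => plate origin along pad x rel TCP nan len err nan
n 564 top z med 0.08098394535993375 TCPz 0.08999752274340506
local rect ((-3.884265899658203, -20.98027801513672), (120.23338317871094, 124.97554016113281), 0.8048161268234253) [[-63.4, -19.9], [55.0, 40.2]]h.py:47: RuntimeWarning: All-NaN slice encountered
  r=np.array(res)*1000; print('end overshoot -x,+x mm:\n',r.round(1).tolist()); m=np.nanmedian(r,axis=0)
```

View pics/s11c.png

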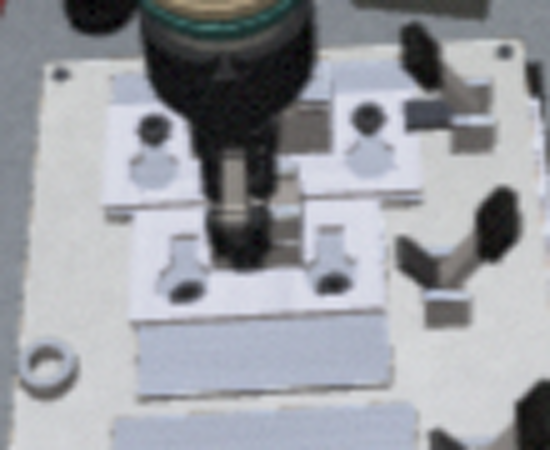

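Both heads are visible in the entries (crop (187,291) and (333,283)). The long clamp is shut over its plate. Lower, then slide.

>>> play_rows([
  [0,-0.01,0.04],
  [0,-0.01,0.08],
  [0,-0.01,0.12],
  [0,-0.01,0.16],
  [0,-0.01,0.19],
  [0,-0.01,0.2],
  [0,-0.01,0.2],
  [0,-0.01,0.2],
], twist=[0,0,0,0,0,0,0,0])

```text
time: 30.47
tool_pos: [0.613, 0.1879, 0.0701]
eef_rot: [0.671, 0.741, 0.009, -0.002]
contact_force: [-1.8, -0.4, -0.5]
gripper_width: 0.031
```

```bash
python3 - <<'E'
from h import *
to(.611,.2078,.0705)
E
```

```text
pos [0.613  0.1879 0.0701] ang 95.73 shift units [ 0.2   -0.    -0.001] w 0.031 F [-1.8 -0.4 -0.5] t 30.5
```

>>> play_rows([
  [0.03,0,0],
  [0.06,0,0],
  [0.09,0,0],
  [0.12,0,0],
  [0.15,0,0],
  [0.18,0,0],
  [0.2,0,0],
  [0.2,0,0],
  [0.2,0,0],
], twist=[0,0,0,0,0,0,0,0,0])

```text
time: 31.22
tool_pos: [0.6109, 0.208, 0.0703]
eef_rot: [0.671, 0.742, 0.009, -0.002]
contact_force: [0.3, -0.4, -4.5]
gripper_width: 0.0313
```

>>> play_rows([
  [0,0,0],
  [0,0,0],
  [0,0,0],
  [0,0,0],
  [0,0,0],
], twist=[0,0,0,0,0], jaw=0.3)

```text
time: 31.63
tool_pos: [0.6112, 0.2079, 0.0707]
eef_rot: [0.671, 0.741, 0.01, -0.002]
contact_force: [0.0, -0.0, 0.6]
gripper_width: 0.0597
```

>>> play_rows([
  [0,0,-0.2],
  [0,0,-0.5],
  [0,0,-0.8],
  [0,0,-1],
  [0,0,-1],
  [0,0,-1],
], twist=[0,0,0,0,0,0])

```text
time: 32.13
tool_pos: [0.6111, 0.2065, 0.1721]
eef_rot: [0.671, 0.741, 0.011, -0.001]
contact_force: [-0.2, -0.5, -1.1]
gripper_width: 0.0598
```

>>> play_rows([
  [0,-0.3,0],
  [0,-0.6,0],
  [0,-0.8,0],
  [0,-0.8,0],
  [0,-0.8,0],
], twist=[0,0,0,0,0], jaw=1)

```text
time: 32.55
tool_pos: [0.53, 0.1984, 0.17]
eef_rot: [0.671, 0.742, 0.01, -0.002]
contact_force: [0.8, 0.3, -0.2]
gripper_width: 0.0005
```

```bash
cat >> h.py <<'E'
def seated(p,d):
    X=world('side',d); c,s=np.cos(YAW),np.sin(YAW)
    for k,(x,y) in PADS.items():
        L=DIM[k][0]/2000
        a=c*(X[...,0]-x)+s*(X[...,1]-y); b=-s*(X[...,0]-x)+c*(X[...,1]-y)
        q=(abs(a)<L+.008)&(abs(b-.009)<.045)&(p.min(2)>195)&(abs(X[...,2]-.061)<.006)
        if q.sum()<100: print(k,'none'); continue
        r=cv2.minAreaRect(np.stack([a[q],b[q]],1).astype(np.float32)*1000)
        print(k,q.sum(),'centre rel pad (want 0,9)',np.round(r[0],1),np.round(r[1],1),round(r[2],2),'topz',np.median(X[q][:,2]).round(4))
    m=(p.max(2)<70)&(abs(X[...,2]-.112)<.017)&(X[...,0]>.44)&(X[...,0]<.57)
    for k,y in (('long',.098),('short',.197),('mid',.296)):
        q=X[m&(abs(X[...,1]-y)<.03)]; print('clamp',k,len(q),np.median(q,axis=0).round(3) if len(q) else 0)
E
python3 - <<'E'
from h import *
to(.458,.199,.16)
p,d=snap('side','s12'); seated(p,d)
E
```

```text
pos [0.53   0.1984 0.17  ] ang 95.77 shift units [ 0.077 -0.716  0.093] w 0.0005 F [ 0.8  0.3 -0.2] t 32.5
long 482 centre rel pad (want 0,9) [-0.2 11.5] [ 61.6 160.8] 89.15 topz 0.0607
short 545 centre rel pad (want 0,9) [4.2 9.1] [ 65.2 127.5] 88.21 topz 0.0608
mid none
clamp long 0 0
clamp short 96 [0.496 0.201 0.119]
clamp mid 118 [0.476 0.299 0.12 ]
```

>>> play_rows([
  [0.03,-0.3,0],
  [0.08,-0.6,0],
  [0.08,-0.73,0],
  [0.08,-0.73,0],
  [0.08,-0.73,0],
], twist=[0,0,0,0,0])

```text
time: 33.02
tool_pos: [0.459, 0.1994, 0.1693]
eef_rot: [0.671, 0.742, 0.011, -0.001]
contact_force: [0.8, -0.2, 0.2]
gripper_width: 0.0
```

>>> play_rows([
  [0,0,0.2],
  [0,0,0.4],
  [0,0,0.63],
  [0,0,0.63],
  [0,0,0.63],
], twist=[0,0,0,0,0])

```text
time: 33.43
tool_pos: [0.4608, 0.2002, 0.1054]
eef_rot: [0.671, 0.741, 0.01, -0.001]
contact_force: [0.6, -0.5, 0.4]
gripper_width: -0.0001
```

>>> play_rows([
  [0,0.15,0],
  [0,0.3,0],
  [0,0.45,0],
  [-0.04,0.55,0],
  [-0.04,0.62,0],
  [-0.04,0.64,0],
  [-0.04,0.64,0],
], twist=[0,0,0,0,0,0,0])

```text
time: 34.02
tool_pos: [0.5247, 0.2016, 0.107]
eef_rot: [0.672, 0.741, 0.01, -0.001]
contact_force: [-1.2, -2.0, 2.7]
gripper_width: -0.0001
```

>>> play_rows([
  [0,0,-0.3],
  [0,0,-0.6],
  [0,0,-0.9],
  [0,0,-0.9],
  [0,0,-0.9],
], twist=[0,0,0,0,0])

```text
time: 34.43
tool_pos: [0.525, 0.2005, 0.1993]
eef_rot: [0.672, 0.741, 0.012, -0.0]
contact_force: [0.1, -0.3, -0.1]
gripper_width: -0.0
```

>>> play_rows([
  [-0.4,0,0],
  [-0.8,0,0],
  [-1,0,0],
  [-1,0,0],
  [-1,0,0],
], twist=[0,0,0,0,0], jaw=0.3)

```text
time: 34.85
tool_pos: [0.5341, 0.0993, 0.1967]
eef_rot: [0.673, 0.74, 0.011, -0.001]
contact_force: [-0.9, 0.5, -0.8]
gripper_width: 0.0594
```

>>> play_rows([
  [-0.4,-0.1,0],
  [-0.8,-0.1,0],
  [-1,-0.1,0],
  [-1,-0.1,0],
  [-1,-0.1,0],
], twist=[0,0,0,0,0])

```text
time: 35.27
tool_pos: [0.5333, -0.0008, 0.1943]
eef_rot: [0.673, 0.739, 0.011, -0.002]
contact_force: [-0.6, 1.1, 0.0]
gripper_width: 0.0597
```

```bash
python3 - <<'E'
from h import *
to(.4865,-.148,.18)
p,d=snap('side','s13'); seated(p,d)
q,d=snap('top','t13'); print(plates(q,thr=195))
E
```

```text
pos [ 0.5333 -0.0008  0.1943] ang 95.38 shift units [-1.424 -0.605  0.111] w 0.0597 F [-0.6  1.1  0. ] t 35.3
long 575 centre rel pad (want 0,9) [-0.  11.1] [160.   63.3] 0.46 topz 0.0608
short 530 centre rel pad (want 0,9) [0.5 9.4] [ 63.4 119.8] 88.76 topz 0.0608
mid none
clamp long 68 [0.534 0.107 0.123]
clamp short 90 [0.544 0.207 0.122]
clamp mid 117 [0.476 0.299 0.12 ]
[('mid', array([ 0.4845, -0.1492]), -0.069, 137.2, 59.3)]
```

>>> play_rows([
  [-0.4,-0.15,0],
  [-0.75,-0.3,0],
  [-0.75,-0.3,0],
  [-0.75,-0.3,0],
  [-0.75,-0.3,0],
], twist=[0.05,0.104,0.104,0.104,0.104])

```text
time: 35.78
tool_pos: [0.5112, -0.0738, 0.1927]
eef_rot: [0.729, 0.685, 0.011, -0.003]
contact_force: [0.2, 0.1, 0.3]
gripper_width: 0.0597
```

>>> play_rows([
  [-0.4,-0.1,0.2],
  [-0.72,-0.19,0.5],
  [-0.72,-0.19,0.7],
  [-0.72,-0.19,0.7],
  [-0.72,-0.19,0.7],
  [-0.72,-0.19,0.7],
], twist=[0,0,0,0,0,0])

```text
time: 36.28
tool_pos: [0.4903, -0.1406, 0.1219]
eef_rot: [0.727, 0.686, 0.012, -0.003]
contact_force: [-0.1, 0.7, 0.2]
gripper_width: 0.0599
```

```bash
python3 - <<'E'
from h import *
to(.486,-.149,.008)
p,d=snap('side','s14'); X=world('side',d)
q=X[(abs(X[...,2]-.005)<.004)&(X[...,1]>-.2)&(X[...,1]<-.08)&(X[...,0]>.38)&(X[...,0]<.58)&(p.min(2)>185)]
print(len(q),cv2.minAreaRect((q[:,:2]*1000).astype(np.float32)))
E
```

```text
pos [ 0.4903 -0.1406  0.1219] ang 86.66 shift units [-0.112 -0.053  1.136] w 0.0599 F [-0.1  0.7  0.2] t 36.3
275 ((487.2143859863281, -136.6529083251953), (65.67729949951172, 138.8311004638672), 86.86551666259766)
```

>>> play_rows([
  [-0.1,-0.04,0.3],
  [-0.1,-0.04,0.6],
  [-0.1,-0.04,0.6],
  [-0.1,-0.04,0.6],
  [-0.1,-0.04,0.6],
], twist=[0.007,0.007,0.007,0.007,0.007])

```text
time: 36.75
tool_pos: [0.4884, -0.1487, 0.0637]
eef_rot: [0.731, 0.683, 0.013, -0.002]
contact_force: [0.9, 0.0, 0.2]
gripper_width: 0.06
```

```bash
python3 - <<'E'
from h import *
to(.487,-.148,.0075)
E
```

```text
pos [ 0.4884 -0.1487  0.0637] ang 86.12 shift units [-0.006 -0.023  0.561] w 0.06 F [0.9 0.  0.2] t 36.8
```

>>> play_rows([
  [0,-0.02,0.2],
  [0,-0.02,0.4],
  [0,-0.02,0.55],
  [0,-0.02,0.55],
  [0,-0.02,0.55],
], twist=[0,0,0,0,0])

```text
time: 37.17
tool_pos: [0.4883, -0.1473, 0.0099]
eef_rot: [0.73, 0.683, 0.014, -0.001]
contact_force: [0.7, -0.5, 0.5]
gripper_width: 0.06
```

>>> play_rows([
  [0,0,0],
  [0,0,0],
  [0,0,0],
  [0,0,0],
  [0,0,0],
  [0,0,0],
  [0,0,0],
  [0,0,0],
], twist=[0,0,0,0,0,0,0,0], jaw=1, grip_force=80)

```text
time: 37.83
tool_pos: [0.4896, -0.1477, 0.012]
eef_rot: [0.73, 0.683, 0.015, 0.0]
contact_force: [-0.6, 1.3, 10.7]
gripper_width: 0.0311
```

>>> play_rows([
  [0,0,-0.2],
  [0,0,-0.4],
  [0,0,-0.7],
  [0,0,-1],
  [0,0,-1],
  [0,0,-1],
], twist=[0,0,0,0,0,0])

```text
time: 38.33
tool_pos: [0.4886, -0.15, 0.114]
eef_rot: [0.73, 0.683, 0.016, 0.002]
contact_force: [0.7, 0.2, -3.8]
gripper_width: 0.0308
```

>>> play_rows([
  [0,0,-0.3],
  [0,0,-0.6],
  [0,0,-0.8],
  [0,0,-0.8],
  [0,0,-0.8],
], twist=[0,0,0,0,0])

```text
time: 38.75
tool_pos: [0.4862, -0.1514, 0.1935]
eef_rot: [0.73, 0.683, 0.016, 0.002]
contact_force: [-0.0, -0.0, -4.0]
gripper_width: 0.0312
```

```bash
python3 - <<'E'
from h import *
c,s=np.cos(YAW),np.sin(YAW)
x,y=PADS['mid']; to(x+.02*s+.002,y-.02*c,.17); print(x+.02*s,y-.02*c)
E
```

```text
pos [ 0.4862 -0.1514  0.1935] ang 86.15 shift units [4.445 0.841 0.347] w 0.0312 F [-0. -0. -4.] t 38.8
0.5988066181245912 0.2870009175160747
```

>>> play_rows([
  [0.3,0.2,0],
  [0.7,0.4,0],
  [1,0.6,0],
  [1,0.6,0],
  [1,0.6,0],
  [1,0.6,0],
], twist=[-0.03,-0.07,-0.107,-0.107,-0.107,-0.107])

```text
time: 39.25
tool_pos: [0.5509, -0.0556, 0.1946]
eef_rot: [0.67, 0.742, 0.014, 0.002]
contact_force: [-0.1, -0.8, -3.1]
gripper_width: 0.0312
```

>>> play_rows([
  [0.3,0.07,0],
  [0.7,0.17,0],
  [1,0.24,0],
  [1,0.24,0],
  [1,0.24,0],
], twist=[0,0,0,0,0])

```text
time: 39.67
tool_pos: [0.5635, 0.0474, 0.1955]
eef_rot: [0.669, 0.743, 0.013, 0.001]
contact_force: [0.7, -0.9, -4.0]
gripper_width: 0.0314
```

>>> play_rows([
  [0.3,0.07,0],
  [0.7,0.17,0],
  [1,0.24,0],
  [1,0.24,0],
  [1,0.24,0],
], twist=[0,0,0,0,0])

```text
time: 40.08
tool_pos: [0.5763, 0.1494, 0.1966]
eef_rot: [0.669, 0.743, 0.012, 0.0]
contact_force: [0.2, -1.7, -3.1]
gripper_width: 0.0312
```

>>> play_rows([
  [0.3,0.07,0],
  [0.7,0.17,0],
  [1,0.24,0],
  [1,0.24,0],
  [1,0.24,0],
], twist=[0,0,0,0,0])

```text
time: 40.5
tool_pos: [0.5893, 0.2505, 0.1976]
eef_rot: [0.669, 0.743, 0.011, 0.0]
contact_force: [-0.4, -0.1, -3.4]
gripper_width: 0.0311
```

```bash
python3 - <<'E'
from h import *
to(.601,.285,.135)
E
```

```text
pos [0.5893 0.2505 0.1976] ang 96.05 shift units [0.322 0.142 0.633] w 0.0311 F [-0.4 -0.1 -3.4] t 40.5
```

>>> play_rows([
  [0.2,0.07,0.1],
  [0.32,0.14,0.3],
  [0.32,0.14,0.5],
  [0.32,0.14,0.63],
  [0.32,0.14,0.63],
  [0.32,0.14,0.63],
  [0.32,0.14,0.63],
], twist=[0,0,0,0,0,0,0])

```text
time: 41.08
tool_pos: [0.6019, 0.2829, 0.1362]
eef_rot: [0.67, 0.742, 0.011, 0.001]
contact_force: [0.8, -0.2, -2.9]
gripper_width: 0.0309
```

```bash
python3 - <<'E' 2>/dev/null
from h import *
p,d=snap('side','s15'); held(p,d,'mid'); to(.6,.287,.088)
E
```

```text
end overshoot -x,+x mm:
 [[8.0, 9.0], [nan, 2.0], [nan, 1.5], [nan, 5.0], [nan, 9.0], [nan, nan], [nan, nan], [nan, nan]]
median [8. 5.] => plate origin along pad x rel TCP -1.5000000000000013 len err 13.000000000000036
n 925 top z med 0.12908356738986626 TCPz 0.13663994041120098
local rect ((-3.3403701782226562, 8.382659912109375), (63.539649963378906, 139.7371063232422), 89.71031188964844) [[-72.4, -21.9], [65.5, 38.9]]
pos [0.602  0.2836 0.1366] ang 95.94 shift units [ 0.029 -0.025  0.486] w 0.0312 F [-0.4 -0.6 -2.8] t 41.1
```

>>> play_rows([
  [0.035,0,0.1],
  [0.035,0,0.2],
  [0.035,-0.01,0.3],
  [0.035,-0.01,0.4],
  [0.035,-0.01,0.49],
  [0.035,-0.01,0.49],
  [0.035,-0.01,0.49],
  [0.035,-0.01,0.49],
], twist=[0,0,0,0,0,0,0,0])

```text
time: 41.8
tool_pos: [0.6017, 0.2879, 0.0877]
eef_rot: [0.67, 0.743, 0.012, 0.001]
contact_force: [1.2, 0.0, -2.7]
gripper_width: 0.0314
```

```bash
python3 - <<'E' 2>/dev/null
from h import *
to(.6021,.2876,.067)
p,d=snap('side','s16'); held(p,d,'mid')
cv2.imwrite('pics/s16c.png',cv2.resize(p[300:400,195:305,::-1],None,fx=5,fy=5,interpolation=2))
E
```

```text
pos [0.6017 0.2879 0.0877] ang 95.94 shift units [-0.006 -0.001  0.207] w 0.0314 F [ 1.2  0.  -2.7] t 41.8
end overshoot -x,+x mm:
 [[nan, nan], [nan, nan], [nan, nan], [8.0, nan], [8.5, nan], [9.0, nan], [11.0, nan], [nan, nan]]
median [8.75  nan] => plate origin along pad x rel TCP nan len err nan
n 896 top z med 0.08061563561755547 TCPz 0.08809101002160077
local rect ((-3.4607696533203125, -48.05646514892578), (177.95590209960938, 140.0097198486328), 89.90876007080078) [[-72.2, -66.5], [65.9, 39.3]]
```

View pics/s16c.png

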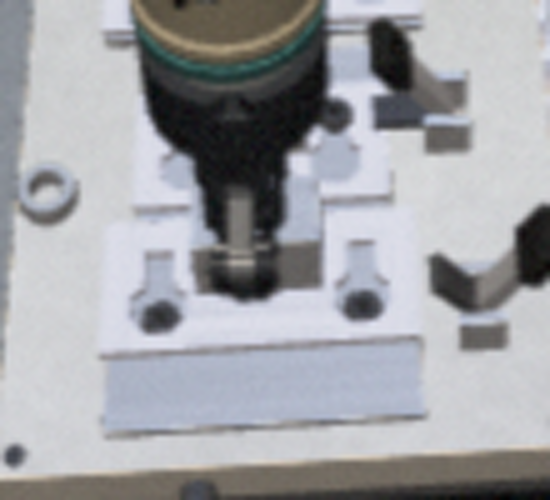

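Heads are in both entries (crop (158,315) and (362,303)), and the short clamp is shut. Lower, slide and release, watching the readings.

>>> play_rows([
  [0,0,0.04],
  [0,0,0.08],
  [0,0,0.12],
  [0,0,0.16],
  [0,0,0.19],
  [0,0,0.2],
  [0,0,0.2],
  [0,0,0.2],
], twist=[0,0,0,0,0,0,0,0])

```text
time: 42.52
tool_pos: [0.6024, 0.2883, 0.068]
eef_rot: [0.67, 0.743, 0.012, 0.001]
contact_force: [0.1, -0.3, -3.3]
gripper_width: 0.0314
```

```bash
python3 - <<'E'
from h import *
to(.6001,.3075,.068)
E
```

```text
pos [0.6024 0.2883 0.068 ] ang 95.94 shift units [ 0.193 -0.003  0.003] w 0.0314 F [ 0.1 -0.3 -3.3] t 42.5
```

>>> play_rows([
  [0.03,0,0],
  [0.06,0,0],
  [0.09,0,0],
  [0.12,0,0],
  [0.15,0,0],
  [0.18,0,0],
  [0.195,0,0],
  [0.195,0,0],
  [0.195,0,0],
], twist=[0,0,0,0,0,0,0,0,0])

```text
time: 43.27
tool_pos: [0.6003, 0.3077, 0.0683]
eef_rot: [0.669, 0.743, 0.012, 0.001]
contact_force: [-0.3, 0.4, -2.4]
gripper_width: 0.0311
```

>>> play_rows([
  [0,0,0],
  [0,0,0],
  [0,0,0],
  [0,0,0],
  [0,0,0],
], twist=[0,0,0,0,0], jaw=0.3)

```text
time: 43.68
tool_pos: [0.6006, 0.3077, 0.0686]
eef_rot: [0.67, 0.743, 0.013, 0.001]
contact_force: [-0.4, -1.0, 0.1]
gripper_width: 0.0596
```

>>> play_rows([
  [0,0,-0.2],
  [0,0,-0.5],
  [0,0,-0.8],
  [0,0,-1],
  [0,0,-1],
  [0,0,-1],
], twist=[0,0,0,0,0,0])

```text
time: 44.18
tool_pos: [0.5995, 0.3064, 0.1702]
eef_rot: [0.67, 0.743, 0.014, 0.002]
contact_force: [0.5, -0.3, -0.4]
gripper_width: 0.0598
```

>>> play_rows([
  [0,-0.3,0],
  [0,-0.6,0],
  [0,-0.9,0],
  [0,-0.9,0],
  [0,-0.9,0],
], twist=[0,0,0,0,0], jaw=1)

```text
time: 44.6
tool_pos: [0.5075, 0.2969, 0.1669]
eef_rot: [0.669, 0.743, 0.012, 0.001]
contact_force: [0.6, 0.5, 0.1]
gripper_width: 0.0003
```

```bash
python3 - <<'E'
from h import *
to(.439,.299,.16)
p,d=snap('side','s17'); seated(p,d)
E
```

```text
pos [0.5075 0.2969 0.1669] ang 96.04 shift units [ 0.092 -0.68   0.057] w 0.0003 F [0.6 0.5 0.1] t 44.6
long 462 centre rel pad (want 0,9) [13.2 11. ] [132.2  64.9] 2.04 topz 0.0607
short 536 centre rel pad (want 0,9) [0.3 8.6] [ 65.9 119.6] 89.54 topz 0.0608
mid 853 centre rel pad (want 0,9) [0.3 9.4] [140.8  63.9] 0.48 topz 0.0608
clamp long 0 0
clamp short 71 [0.543 0.211 0.122]
clamp mid 118 [0.476 0.299 0.121]
```

>>> play_rows([
  [0.04,-0.3,0],
  [0.09,-0.6,0],
  [0.09,-0.69,0],
  [0.09,-0.69,0],
  [0.09,-0.69,0],
], twist=[0,0,0,0,0])

```text
time: 45.07
tool_pos: [0.4415, 0.2991, 0.1658]
eef_rot: [0.669, 0.743, 0.014, 0.002]
contact_force: [0.5, 0.0, 0.6]
gripper_width: 0.0001
```

>>> play_rows([
  [0,0,0.2],
  [0,0,0.4],
  [0,0,0.6],
  [0,0,0.6],
  [0,0,0.6],
], twist=[0,0,0,0,0])

```text
time: 45.48
tool_pos: [0.4442, 0.2995, 0.1051]
eef_rot: [0.67, 0.742, 0.014, 0.002]
contact_force: [0.0, 0.5, 0.5]
gripper_width: 0.0003
```

>>> play_rows([
  [0,0.15,0],
  [0,0.3,0],
  [0,0.45,0],
  [-0.04,0.55,0],
  [-0.04,0.62,0],
  [-0.04,0.64,0],
  [-0.04,0.64,0],
], twist=[0,0,0,0,0,0,0])

```text
time: 46.07
tool_pos: [0.5054, 0.3013, 0.1076]
eef_rot: [0.67, 0.742, 0.011, 0.001]
contact_force: [-8.1, -2.1, 11.2]
gripper_width: -0.0002
```

>>> play_rows([
  [0,0,-0.3],
  [0,0,-0.6],
  [0,0,-0.9],
  [0,0,-0.9],
  [0,0,-0.9],
], twist=[0,0,0,0,0])

```text
time: 46.48
tool_pos: [0.5056, 0.3003, 0.2003]
eef_rot: [0.67, 0.742, 0.013, 0.002]
contact_force: [-0.3, 0.4, -1.1]
gripper_width: 0.0003
```

>>> play_rows([
  [-0.4,-0.2,0],
  [-0.8,-0.2,0],
  [-1,-0.2,0],
  [-1,-0.2,0],
  [-1,-0.2,0],
], twist=[0,0,0,0,0])

```text
time: 46.9
tool_pos: [0.4957, 0.197, 0.1976]
eef_rot: [0.672, 0.741, 0.013, 0.001]
contact_force: [-0.9, 1.6, 0.5]
gripper_width: -0.0004
```

>>> play_rows([
  [-0.4,-0.2,0],
  [-0.8,-0.2,0],
  [-1,-0.2,0],
  [-1,-0.2,0],
  [-1,-0.2,0],
], twist=[0,0,0,0,0])

```text
time: 47.32
tool_pos: [0.4857, 0.0956, 0.1954]
eef_rot: [0.672, 0.74, 0.013, 0.001]
contact_force: [-0.3, 0.9, -0.1]
gripper_width: -0.0002
```

>>> play_rows([
  [-0.4,-0.2,0],
  [-0.8,-0.2,0],
  [-1,-0.2,0],
  [-1,-0.2,0],
  [-1,-0.2,0],
], twist=[0,0,0,0,0])

```text
time: 47.73
tool_pos: [0.476, -0.0046, 0.1932]
eef_rot: [0.672, 0.741, 0.013, 0.001]
contact_force: [0.0, 0.8, -0.1]
gripper_width: -0.0002
```

```bash
python3 - <<'E'
from h import *
to(.447,-.046,.14)
p,d=snap('side','s18'); seated(p,d)
E
```

```text
pos [ 0.476  -0.0046  0.1932] ang 95.57 shift units [-0.393 -0.34   0.519] w -0.0002 F [ 0.   0.8 -0.1] t 47.7
long 575 centre rel pad (want 0,9) [-0.3  8.7] [ 65.8 160.3] 89.76 topz 0.0606
short 532 centre rel pad (want 0,9) [0.6 8.9] [ 64.2 120.1] 88.13 topz 0.0607
mid 800 centre rel pad (want 0,9) [ 0.4 10.6] [140.4  63. ] 0.22 topz 0.0609
clamp long 73 [0.534 0.106 0.123]
clamp short 94 [0.543 0.208 0.122]
clamp mid 106 [0.523 0.306 0.122]
```

All plates are home and the clamps are shut. Now the isolator goes back on.

>>> play_rows([
  [-0.2,-0.2,0],
  [-0.39,-0.34,0.2],
  [-0.39,-0.34,0.5],
  [-0.39,-0.34,0.52],
  [-0.39,-0.34,0.52],
], twist=[0,0,0,0,0])

```text
time: 48.2
tool_pos: [0.4464, -0.0421, 0.139]
eef_rot: [0.67, 0.742, 0.013, -0.001]
contact_force: [0.9, 1.3, 0.9]
gripper_width: -0.0
```

>>> play_rows([
  [0,-0.03,0.2],
  [0,-0.03,0.4],
  [0,-0.03,0.54],
  [0,-0.03,0.54],
  [0,-0.03,0.54],
], twist=[0,0,0,0,0])

```text
time: 48.62
tool_pos: [0.4452, -0.0398, 0.0856]
eef_rot: [0.669, 0.743, 0.013, -0.001]
contact_force: [0.5, 0.3, 0.8]
gripper_width: 0.0001
```

>>> play_rows([
  [0,0.15,0],
  [0.03,0.3,0],
  [0.05,0.45,0],
  [0.06,0.6,0],
  [0.08,0.75,0],
  [0.1,0.87,0],
  [0.1,0.94,0],
  [0.1,0.94,0],
  [0.1,0.94,0],
], twist=[0,0,0,0,0,0,0,0,0])

```text
time: 49.37
tool_pos: [0.5378, -0.0197, 0.0883]
eef_rot: [0.669, 0.743, 0.013, -0.001]
contact_force: [-1.0, -1.3, 0.3]
gripper_width: -0.0003
```

>>> play_rows([
  [0,-0.05,-0.3],
  [0,-0.05,-0.6],
  [0,-0.05,-1],
  [0,-0.05,-1],
  [0,-0.05,-1],
], twist=[0,0,0,0,0])

```text
time: 49.78
tool_pos: [0.5318, -0.0227, 0.1907]
eef_rot: [0.669, 0.743, 0.015, 0.001]
contact_force: [-0.5, 0.3, -0.4]
gripper_width: 0.0001
```

>>> play_rows([
  [0,-0.4,-0.1],
  [0,-0.8,-0.2],
  [0,-1,-0.3],
  [0,-1,-0.3],
  [0,-1,-0.3],
], twist=[0,0,0,0,0])

```text
time: 50.2
tool_pos: [0.4302, -0.034, 0.2181]
eef_rot: [0.669, 0.743, 0.015, 0.0]
contact_force: [0.5, -0.3, -0.3]
gripper_width: -0.0
```

```bash
python3 - <<'E'
from h import *
to(.447,-.046,.14)
p,d=snap('side','s19'); seated(p,d); X=world('side',d)
q=X[(p.max(2)<70)&(abs(X[...,2]-.1)<.02)&(X[...,0]>.48)&(X[...,0]<.6)&(abs(X[...,1]+.05)<.03)]; print('paddle',len(q),np.median(q,axis=0))
cv2.imwrite('pics/s19c.png',cv2.resize(p[150:420,120:400,::-1],None,fx=2.2,fy=2.2,interpolation=2))
E
```

```text
pos [ 0.4302 -0.034   0.2181] ang 96.02 shift units [-0.151  0.137  0.781] w -0.0 F [ 0.5 -0.3 -0.3] t 50.2
long 573 centre rel pad (want 0,9) [-0.3 10.5] [ 63.2 160. ] 89.91 topz 0.0607
short 531 centre rel pad (want 0,9) [0.6 9.7] [ 61.9 120.1] 89.68 topz 0.0609
mid 802 centre rel pad (want 0,9) [-3.1 10.2] [ 63.5 146.9] 89.98 topz 0.061
clamp long 72 [0.534 0.107 0.122]
clamp short 92 [0.543 0.208 0.122]
clamp mid 104 [0.523 0.306 0.122]
paddle 102 [ 0.56857697 -0.04288382  0.10433929]
```

View pics/s19c.png

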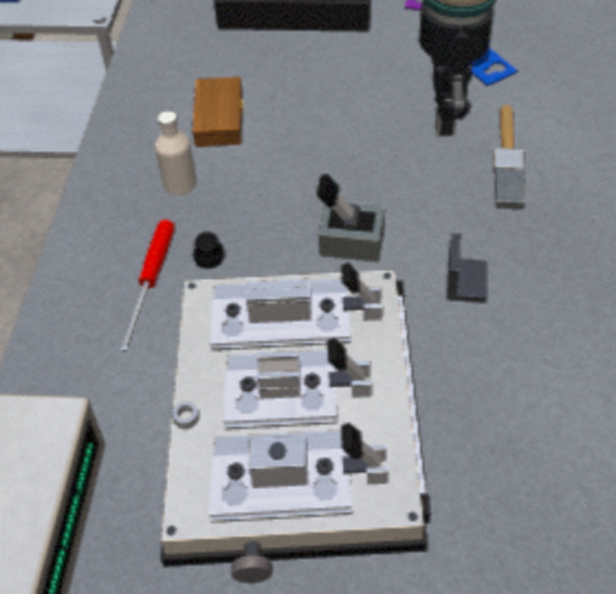

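The picture shows all three plates under their heads with all three clamps shut, at (355,280), (345,355) and (355,440). The isolator leans away, towards +x (ON), and the bystanders are where they were.

```bash
python3 -c "
from h import *
print(env.sign_off())"
```

```text
the job is handed in; nothing more can be done
None
```

The job is done and handed in at about 50 s of the 210 s allowed; sign-off gives no verdict. I switched the isolator off, opened the three clamps and fitted the long, short and mid plates to their matching pads. Then I shut the clamps one by one and switched the isolator back on.

**Last checks (side camera):**
- **Plates:** Along the slide direction they measure about 1 to 1.5 mm from home. Their top faces are at 60.7–61.0 mm (61 expected), and they lie parallel to the pads within about 0.01 rad.
- **Clamps and isolator:** All three clamps are shut, and the isolator paddle is at x = 0.569, on the ON side.
- **Surroundings:** The gripper is clear of everything, and the bystanders look unmoved in the picture.

**Readings that disagreed:**
- **Between cameras:** The two cameras differed by about 2 mm, so I aligned each plate and pad using the side view only.
- **Mid plate:** The last along-pad reading was −3.1 mm, but its outline came out 7 mm too long. I put that down to stray pixels, because the two readings before it gave +0.3 and +0.4 mm.
- **Long plate:** The readings across the slot varied between −0.3 and 2.5 mm, all inside the 6 mm limit.
- **Clamp force:** Shutting the long clamp ended with about 25 N on the tool, under the 40 N limit, and I pushed the other two less far.

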